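# Reset the drill jig's stop by three turns and load a strap from the stock bin

### The arm

A 6-joint arm with a two-finger parallel gripper is mounted at the origin on a cart in front of the work surface, level with it; the furniture and walls round the work are solid. World frame = base frame: x ahead of the robot, y to its left, z up, the work surface at z = 0. Lengths are in m, angles in degrees, forces in N, time in s.
With the tool pointing down it reaches from about 0.25 to 0.725 m from the base axis. Payload 9.7 kg.
Tool frame: the origin (TCP) lies midway between the tips of the shut fingers; the grasp point (between the pads) lies 19 mm behind it; z points along the fingers, y is the line along which they close (so a half turn about z gives the same grasp; the last joint's range is limited). The gripper opens to 85 mm and grips with 20 to 120 N. Pads are 22 mm wide; open, the fingers measure 114 mm over their backs; the gripper's body (76 mm by 85 mm) begins 54 mm behind the grasp point. The pads swing forward as they close: fully open they stand 13 mm farther back than shut.
Start: joints at [-64.572, 4.979, 10.078, 95.1, 0, 90], TCP at [0.236, -0.497, 0.211] pointing down, gripper open.
Joint ranges: [-179.16, 179.16], [-48.56, 103.87], [-65.8, 70.77], [-126.05, 130.52], [-82.76, 87.17], [-180, 180]. Speed limits (degrees/s): [127.2, 127.2, 147.25, 180, 180, 180].

### API

Orientations are given as [roll, pitch, yaw] about the fixed x, y, z axes, in that order (R = Rz(yaw) Ry(pitch) Rx(roll)).
In Python, from workcell import * gives the robot as it stands.
- The arm moves only by the tool servo_tool, never from a script. Its argument "moves" is a list of rows, each a list of 4 numbers: the shift along the world's x, y, z in cm, then the turn about the world's z in rad. A call has 1 to 20 rows; each row is the pose to reach, as a shift and turn from the pose commanded when the call began; what a row does not reach only later rows make up. A row lasts 1/12 s, in which the tool goes at most 41.7 mm and 7.16 degrees, less where a joint would pass 70% of its speed; a pose out of reach is approached as far as the arm can. A call with a gripper value outside its range is refused whole. "claw" is the closure, from 0 (fully open) to 1 (shut), set as the call begins (left out, the last holds). The fingers move at their own pace and stop on an object; "force" is the grip in N (left out, the last holds). Time passes only in rows, so rows that repeat a pose let the fingers close. It gives the time, the measured TCP pose, the force, the opening and the grip force at its end, in the units of the state.
- get_obs(): the state, without advancing time (a new reading comes with each control period).
- camera(name): name is "scene" or "top"; returns the picture (480x640x3 uint8, red, green, blue); there is no depth.
- get_calibration(name): a dict with "fx", "fy", "cx", "cy" (pixels), "k1" (the pictures are not rectified: a ray, as slopes to the right and down, at radius r is drawn at 1 + k1 r^2 times it, then the intrinsics apply), "rvec" (rotation vector, rad) and "tvec" (3), from world to camera coordinates, as OpenCV has them. Camera axes: x right, y down, z forward; pixel columns grow to the right and rows downward; lengths in m; the calibration is good to about 2 mm. A picture is of the moment at which its call begins. get_calibration takes no time and is no camera call.
- job_done(): hands the job in; it is judged then, once.
The state is a dict: "time": time; "q": joint angles; "qd": joint speeds; "joint_efforts": joint torques, N m; "ee_pos": TCP position; "tcp_rot": TCP orientation; "wrist_force": force on the tool from outside, world axes, zero at the start; "torque": the same for the moment, N m; "opening": finger opening in m; "grasp_force": force on a finger pad.
Only numpy, scipy, OpenCV 4.12 (cv2) and the standard library are available. Lean on these libraries where they do the work, as an engineer would, in place of code of your own. Each camera call takes 0.05 s, during which the arm holds its last target. There are 200 camera calls.

### The job

Wind the drill jig's stop back by exactly three full turns of the crank, clockwise seen from above. Then tilt the leaning strap out of the yellow stock bin and slide it, plain end first, along the rail and under the drill bush until it lies flat against the stop; let go of it there. Leave the oil bottle, brush, marker and screwdriver where they are.

Things in the scene. Friction and masses are not known exactly. Their poses are not given: they have to be found in the camera images.
- jig: Drill jig bolted to the table: aluminium base plate 284 (y) x 100 (x) x 12 mm; origin at the centre of its underside, z up. Along x = 0 runs a steel rail, top 20 mm above the table: from y = -139 to -27 mm it is 22 mm wide with nothing beside it (open run-in; fingers can straddle it down to the base plate), then 34 mm wide between side guides. At the +y end a blue bevel gear box carries the crank.
- crank_axis (a point): Point on the crank's upright axis at the jig's (0, +107 mm), 105 mm above the table. Clockwise seen from above winds the stop back: one turn draws it 10 mm towards the gear box, away from the bush. The crank has no dial or detent and stays where it is left.
- crank_grip (a point): Middle of the crank's black grip, 105 mm above the table: a free-spinning upright round knob of 22 mm diameter from 79 to 125 mm above the table, 45 mm from the crank's axis. Arm and hub lie below it (top 82 mm). Its starting angle varies; it needs about 3 N to turn.
- stop_face (a point): Middle of the face of the steel stop block between the guides, 26 mm above the table; the face looks to the jig's -y; axes as the jig's. It starts 8 to 13 mm on the +y side of the jig's origin and moves along the jig's y only with the crank (self-locking screw).
- channel_mouth (a point): Point on the rail's top, 20 mm above the table, at the jig's (0, -30 mm); axes as the jig's. Here the parallel side guides begin, 34 mm apart inside, 35 mm above the table, and run to y = +75 mm; a flared mouth leads in from y = -52 mm.
- stock_bin: Narrow open bin of yellow sheet steel bolted to the table: inside 78 mm (x) x 42 mm (y), walls 3 mm, floor 4 mm and rim 66 mm above the table; its foot is 128 mm long (x). Origin at the centre of its underside.
- strap: Aluminium clamp strap, loose, 140 (x) x 30 (y) x 12 mm (z), 0.1 to 0.2 kg; origin at the centre of its underside. It leans in the bin at about 42 degrees to the table: plain end (-x) down on the floor at the bin's -x wall, underside on the far rim; 45 mm of its other end (+x; 10 mm hole 18 mm from the end) stick out upwards, free to be gripped across the 30 mm width.
- plain_end (a point): Middle of the strap's plain end face (strap's -70 mm, 0, 6 mm); axes as the strap's.
- oil_bottle: Amber oil bottle with a red spout, 45 mm diameter, 121 mm tall, standing; origin at the centre of its underside. Bystander.
- brush: Flat parts brush with wooden handle, 188 mm long, lying; origin under its middle. Bystander.
- marker: Black and red marker pen, 118 mm long, lying; origin under its middle. Bystander.
- screwdriver: Screwdriver with a red handle, 210 mm long, lying; origin under its middle. Bystander.
- drill_bush (a point): Centre of the top of the brass drill bush, 61 mm above the table at the jig's (0, -10 mm). Its steel bridge crosses the channel from y = -25 to +5 mm, 85 mm wide, underside 43 mm and top 55 mm above the table.
- deck_corner (a point): Nearest left top corner of the fixed raised steel deck on the right of the table: the deck reaches from here 0.27 m along world +x and over 1 m along -y; this point is 320 mm above the table. Keep the gripper and arm clear of its front edge when leaving the start pose. A bench vice, 94 mm tall, fills x 0.17 to 0.47 m, y 0.08 to 0.26 m.
Mind the look-alikes: they are no part of the job. Leave any black look-alike of the stock_bin alone.

How it is judged (in metres and radians):
On the way, in this order (a step that is already met when the one before it is completed fails the run):
1. the stop has been wound back by three turns (30 mm, give or take 1.2 mm) and stands still (distance of stop_face from where it was at the start of the episode between 0.0288 and 0.0312 m and y of stop_face in the frame of jig above 0.03 m), for 0.5 s.
2. the strap is clear of the stock bin, off the table (height (world z) of strap above 0.015 m and horizontal distance between plain_end and stock_bin above 0.06 m), for 0.1 s.
3. the strap lies in the channel with its plain end at the stop (y of plain_end in the frame of stop_face above -0.002 m and horizontal distance between plain_end and stop_face below 0.005 m), for 0.1 s.
At the end, for the whole second after the job is handed in: The stop is 30 mm (+-1.2 mm) further from the bush than at the start; the strap lies flat (3 degrees) on the rail, along the channel (4.5 degrees), hole end outside, released, at rest, its plain end within 2 mm of the stop face and 5 mm of its middle (all of step 1 and all of step 3 and z of strap in the frame of jig between 0.018 and 0.022 m and angle between strap's own z axis and vertical below 0.05 rad and angle between the x axis of strap and the y axis of jig, either way round below 0.08 rad and linear speed of strap below 0.02 m/s); the robot touches nothing.
It fails at once if the stop is wound more than four turns back (distance of stop_face from where it was at the start of the episode above 0.04 m).
It fails at once if a bystander (oil bottle, brush, marker, screwdriver) is shifted by more than 20 mm (distance of any of oil_bottle, brush, marker, screwdriver from where it was at the start of the episode above 0.02 m).
It also fails if it takes over 72 s, if anything falls off the work surface, if the arm or the gripper's body presses on something with over 40 N, if the wrist force passes 120 N, or if a joint passes its speed limit or range.

## Working session

There is one attempt and no reset: what is moved stays moved. The work goes in short steps, Python scripts to look and compute and a tool call to move; the robot and the scene stay as the last step left them, time stands still between calls to the robot, and variables do not carry over. Pictures are saved under pics/ and viewed, at most 10 in all, crops included, and the job is handed in when it is done.

Besides the shell and the picture viewer there is one more tool, called after ">>>" as a command line: name --pt "numbers of a row" for each row, then --argument value for the rest. servo_tool: Moves the arm, as the interface text tells. Its arguments: {"type":"object","properties":{"moves":{"type":"array","items":{"type":"array","items":{"type":"number"}}},"claw":{"type":"number"},"force":{"type":"number"}},"required":["moves"]}

```bash
mkdir -p pics; ls
python3 - <<'E'
from workcell import *
import cv2
o=get_obs(); print(o)
for n in("scene","top"):
    im=camera(n); cv2.imwrite(f"pics/{n}0.png",im[:,:,::-1]); print(n,get_calibration(n))
E
```

```text
pics
{'time': 0.0, 'q': array([-6.45712902e+01,  5.01154741e+00,  1.00316263e+01,  9.50995276e+01,
        1.04138707e-03,  9.00007728e+01]), 'qd': array([-0.07309985,  0.06645624,  0.03150223,  0.01706025, -0.08803116,
        0.00674843]), 'joint_efforts': array([ 2.68408839e-04, -5.20385349e+01,  4.64804327e+01,  1.62351859e-02,
       -1.19251783e-05,  4.39560324e-06]), 'ee_pos': array([ 0.23605057, -0.49646621,  0.21015348]), 'tcp_rot': array([-1.79920551e+02, -1.04031441e-03,  2.54279355e+01]), 'wrist_force': array([-0.1279807 ,  0.30368361,  0.27759818]), 'torque': array([ 0.00768501, -0.03059588,  0.00093853]), 'grasp_force': 0.0, 'opening': 0.08551909623522812}
scene {'fx': 602.8558715004056, 'fy': 602.8558715004056, 'cx': 322.10422484148864, 'cy': 241.40906720464596, 'k1': -0.02949768200980971, 'rvec': array([ 0.91656399,  2.5963693 , -0.91880719]), 'tvec': array([ 0.41171591, -0.16037379,  1.75646301])}
top {'fx': 593.892852308145, 'fy': 593.892852308145, 'cx': 322.2148146266073, 'cy': 232.74449123463933, 'k1': 0.0391869727256732, 'rvec': array([ 2.15599252, -2.13100692,  0.1271214 ]), 'tvec': array([0.04210419, 0.57813462, 1.5412122 ])}
```

View pics/scene0.png

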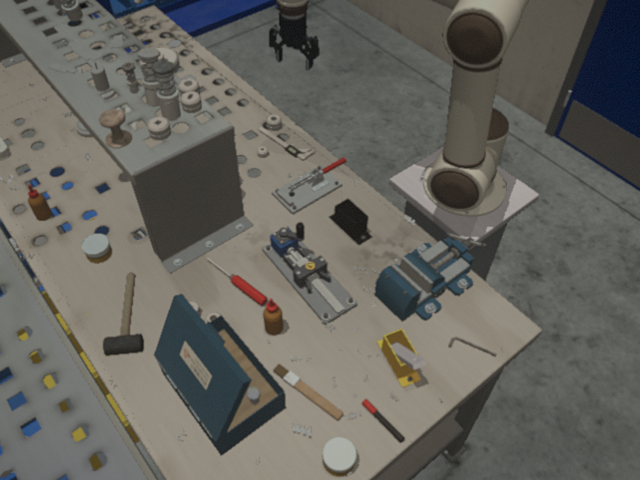

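View pics/top0.png

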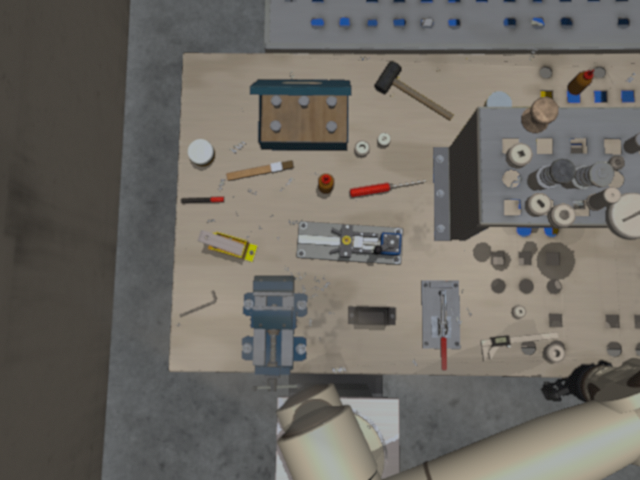

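The scene view shows the jig at (310,275), the bin with strap at (400,355), the black look-alike at (350,220). In the top view the jig is at (350,243) with its blue gear box at the right (390,243), so jig +y is about world -y. The bin and strap are at (230,245), with the high end of the strap on the left. I'll zoom in on both.

```bash
cat > h.py <<'E'
import numpy as np, cv2
from workcell import *
def cal(n):
    c=get_calibration(n); K=np.array([[c['fx'],0,c['cx']],[0,c['fy'],c['cy']],[0,0,1]])
    return K,np.array([c['k1'],0,0,0,0.]),np.array(c['rvec'],float),np.array(c['tvec'],float)
def proj(n,P):
    K,d,r,t=cal(n); return cv2.projectPoints(np.array(P,float).reshape(-1,1,3),r,t,K,d)[0].reshape(-1,2)
def ray(n,uv):
    K,d,r,t=cal(n); R=cv2.Rodrigues(r)[0]
    p=cv2.undistortPoints(np.array(uv,float).reshape(-1,1,2),K,d).reshape(-1,2)
    return -R.T@t, np.c_[p,np.ones(len(p))]@R
def onz(n,uv,z):
    C,D=ray(n,uv); return C+D*((z-C[2])/D[:,2])[:,None]
def tri(us,ut):  # scene px, top px -> point, gap
    C1,D1=ray("scene",us);C2,D2=ray("top",ut);out=[]
    for a,b in zip(D1,D2):
        s=np.linalg.lstsq(np.c_[a,-b],C2-C1,rcond=None)[0]
        p,q=C1+s[0]*a,C2+s[1]*b; out.append(np.r_[(p+q)/2,np.linalg.norm(p-q)])
    return np.array(out)
def crop(im,x,y,w,h,k):
    c=cv2.resize(im[y:y+h,x:x+w],None,fx=k,fy=k,interpolation=cv2.INTER_CUBIC)[:,:,::-1].copy()
    for u in range(-(-x//10)*10,x+w,10):
        cv2.line(c,((u-x)*k,0),((u-x)*k,6),(0,0,255)); 
        if u%20==0: cv2.putText(c,str(u),((u-x)*k,14),0,.33,(0,0,255))
    for v in range(-(-y//10)*10,y+h,10):
        cv2.line(c,(0,(v-y)*k),(6,(v-y)*k),(0,0,255))
        if v%20==0: cv2.putText(c,str(v),(0,(v-y)*k),0,.33,(0,0,255))
    return c
E
python3 - <<'E'
from h import *
s=cv2.imread('pics/scene0.png')[:,:,::-1];t=cv2.imread('pics/top0.png')[:,:,::-1]
o=np.zeros((600,800,3),np.uint8)
def put(c,x,y): o[y:y+c.shape[0],x:x+c.shape[1]]=c[:600-y,:800-x]
put(crop(s,258,218,104,110,4),0,0)
put(crop(s,374,325,60,68,5),420,0)
put(crop(t,290,215,120,38+12,4),0,445)
put(crop(t,195,226,66,42,5),482,345)
cv2.imwrite('pics/c1.png',o)
E
```

```text
(no output)
```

View pics/c1.png

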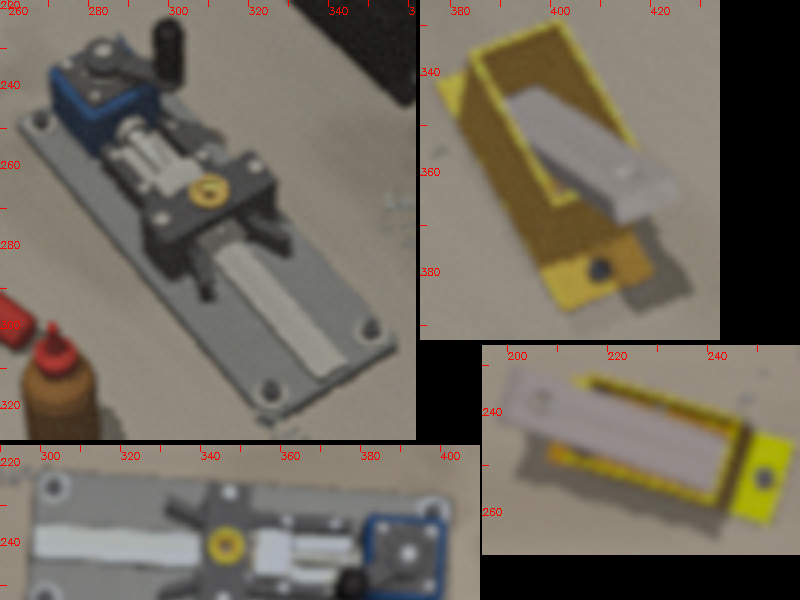

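The scene crop shows the bush at (309,266), the black grip with its top near (300,224), and base corners at (262.5,248.5), (325,324) and (357,305). In the top crop the bush is at (346,240), the grip at about (377,249), and the strap runs from about (200,237) down into the bin at about (243,253). Next I measure these.

Run:
```python
from h import *
np.set_printoptions(precision=4,suppress=True)
I={'scene':cv2.imread('pics/scene0.png'),'top':cv2.imread('pics/top0.png')}
W={'scene':(258,215,110,115),'top':(290,215,120,55)}
def cen(n,f,win,k=1):
    x,y,w,h=win; c=I[n][y:y+h,x:x+w]; hsv=cv2.cvtColor(c,cv2.COLOR_BGR2HSV); m=f(hsv).astype(np.uint8)
    N,l,st,ce=cv2.connectedComponentsWithStats(m); o=np.argsort(-st[1:,4])[:k]+1
    return [(np.round(ce[i]+[x,y],2),st[i].tolist()[:5],) for i in o]
brass=lambda a:(a[...,0]>15)&(a[...,0]<32)&(a[...,1]>110)&(a[...,2]>90)
blue=lambda a:(a[...,0]>100)&(a[...,0]<125)&(a[...,1]>110)
blk=lambda a:(a[...,2]<45)
for n in I:
    print(n,'brass',cen(n,brass,W[n]),'blue',cen(n,blue,W[n]),'blk',cen(n,blk,W[n],4))
b={n:cen(n,brass,W[n])[0][0] for n in I}
print('bush',tri([b['scene']],[b['top']]))
print('deck',)
# base corners on z=.012
print('scene corners',onz('scene',[(262.5,248.5),(325,324),(357,304.75)],.012))
print('top corners',onz('top',[(298.75,221.75),(403.75,227.5)],.012))
print('bolts',tri([(268,248),(325.5,315.5),(350.75,300)],[(398,230.75),(303.5,225.5),(301,253)]))
o=np.zeros((600,800,3),np.uint8)
c=crop(I['top'][:,:,::-1],292,218,114,50,7);o[:350,:798]=c
c=crop(I['scene'][:,:,::-1],280,218,40,50,5);o[350:600,:200]=c
c=crop(I['top'][:,:,::-1],430,70,110,45*1,5);o[350:575,205:755]=c
cv2.imwrite('pics/c2.png',o)
```

```text
scene brass [(array([310.05, 265.67]), [48, 47, 9, 8, 57])] blue [(array([280.7 , 242.57]), [13, 21, 23, 13, 79])] blk [(array([352.6 , 225.36]), [73, 0, 37, 29, 645]), (array([299.59, 230.85]), [39, 8, 6, 16, 81]), (array([300.57, 281.8 ]), [37, 62, 11, 10, 49]), (array([321.24, 270.  ]), [57, 50, 11, 13, 45])]
top brass [(array([346.06, 239.82]), [52, 21, 9, 9, 62])] blue [(array([390.24, 252.92]), [91, 36, 19, 4, 50])] blk [(array([377.35, 250.49]), [83, 32, 9, 8, 51])]
bush [[ 0.5573 -0.015   0.0617  0.0021]]
deck
scene corners [[ 0.5973 -0.1672  0.012 ]
 [ 0.6153  0.1138  0.012 ]
 [ 0.5193  0.1204  0.012 ]]
top corners [[ 0.6108  0.1135  0.012 ]
 [ 0.598  -0.171   0.012 ]]
bolts [[ 0.588  -0.1547  0.019   0.0001]
 [ 0.6006  0.0993  0.0172  0.0022]
 [ 0.5254  0.1048  0.0201  0.0018]]
```

View pics/c2.png

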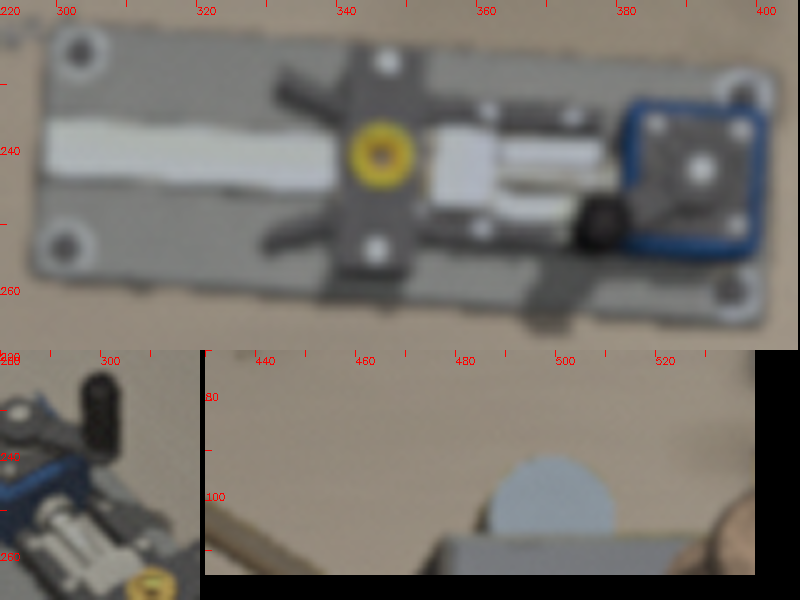

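The top crop shows all four bolts (303.4,225.4), (398,230.9), (301.3,253.4) and (397,259.4), and the grip at (378,250). The stop block's visible edges are at u ≈ 354 to 363.

Run:
```python
from h import *
np.set_printoptions(precision=4,suppress=True)
B=onz('top',[(303.4,225.4),(398,230.9),(301.3,253.4),(397,259.4)],.016); print(B)
d=(B[1]+B[3]-B[0]-B[2])[:2]; d/=np.linalg.norm(d); c=B.mean(0)[:2]
e=(B[0]+B[1]-B[2]-B[3])[:2]; e/=np.linalg.norm(e)
print('dir',d,np.degrees(np.arctan2(*d[::-1])),'ex',e,np.degrees(np.arctan2(*e[::-1])),'c',c)
# scene-derived centre: bolts at 0,1,2 and corners
S=onz('scene',[(268,248),(325.5,315.5),(350.75,300)],.016); print(S, 'centre from scene diag',(S[0]+S[2])/2)
Sc=onz('scene',[(262.5,248.5),(325,324),(357,304.75)],.012); print('c from corners',(Sc[0]+Sc[2])/2)
bush=np.array([.5573,-.015]); print('origin from bush',bush+.010*d)
g=tri([(299.6,230.85)],[(377.6,250.3)]); print('grip',g)
print('grip via top z',onz('top',[(377.35,250.49),(378,250)],.12), 'scene',onz('scene',[(299.6,230.85)],.103))
for o in (c,bush+.010*d):
    ax=o+.107*d; v=g[0,:2]-ax; print('axis',ax,'r',np.linalg.norm(v),'ang',np.degrees(np.arctan2(v[1],v[0])))
# strap
print('strap/bin colour')
import itertools
I={'scene':cv2.imread('pics/scene0.png'),'top':cv2.imread('pics/top0.png')}
W={'scene':(374,322,66,75),'top':(190,222,75,48)}
o=np.zeros((600,800,3),np.uint8)
o[:480,:800]=crop(I['top'][:,:,::-1],194,222,80,48,10)[:480,:800]
cv2.imwrite('pics/c3.png',o[:480])
s=crop(I['scene'][:,:,::-1],376,325,66,70,8)[:560]; cv2.imwrite('pics/c4.png',s)
```

```text
[[ 0.6003  0.1005  0.016 ]
 [ 0.588  -0.155   0.016 ]
 [ 0.5241  0.1048  0.016 ]
 [ 0.5109 -0.1519  0.016 ]]
dir [-0.0499 -0.9988] -92.86177175492396 ex [ 0.9988 -0.0481] -2.7566932264628905 c [ 0.5558 -0.0254]
[[ 0.5867 -0.1568  0.016 ]
 [ 0.6008  0.0979  0.016 ]
 [ 0.524   0.1021  0.016 ]] centre from scene diag [ 0.5554 -0.0273  0.016 ]
c from corners [ 0.5583 -0.0234  0.012 ]
origin from bush [ 0.5568 -0.025 ]
grip [[ 0.5269 -0.0948  0.0985  0.0027]]
grip via top z [[ 0.5232 -0.0916  0.12  ]
 [ 0.5244 -0.0932  0.12  ]] scene [[ 0.53   -0.0928  0.103 ]]
axis [ 0.5505 -0.1323] r 0.044299863310258314 ang 122.17066783023344
axis [ 0.5515 -0.1319] r 0.04446752178557095 ang 123.5185241106707
strap/bin colour
```

View pics/c3.png

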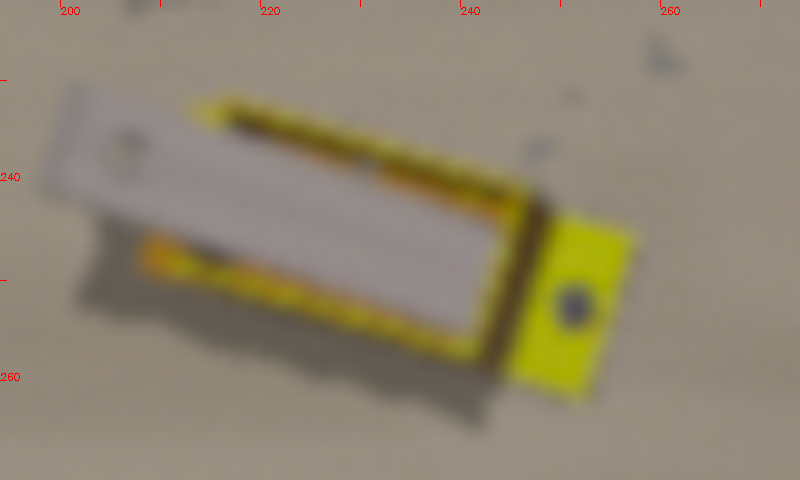

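View pics/c4.png

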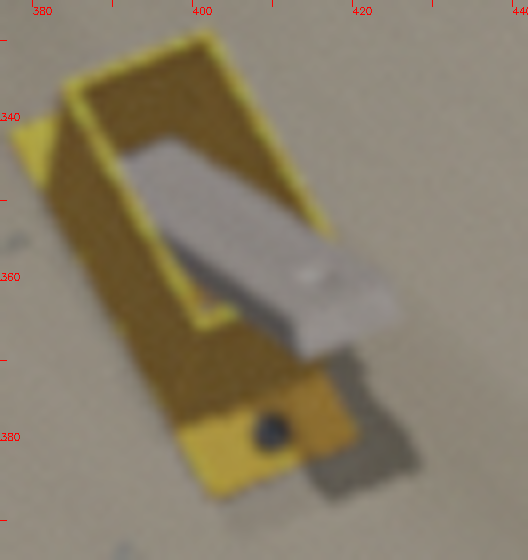

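Top crop: hole at (206.5,237.2), strap corners at (201.3,230.8), (198.5,241.5), (243.7,244.5), (240.7,255.3). The bin rim corners are near (213.5,232.5), (248.5,241.5), (243.5,258) and (208,248). In the scene crop the hole is at (415.5,359.1).

Run:
```python
from h import *
np.set_printoptions(precision=4,suppress=True)
h=tri([(415.5,359.1)],[(206.5,237.2)]);print('hole',h)
U=onz('top',[(201.3,230.8),(198.5,241.5)],.1066);L=onz('top',[(243.7,244.5),(240.7,255.3)],.013)
print(U,L,'width',np.linalg.norm(U[0]-U[1]),np.linalg.norm(L[0]-L[1]))
a=U.mean(0)-L.mean(0);print('len',np.linalg.norm(a),'tilt',np.degrees(np.arcsin(a[2]/np.linalg.norm(a))),'yaw',np.degrees(np.arctan2(a[1],a[0])),'ends',U.mean(0),L.mean(0))
for e in(U[0]-L[0],U[1]-L[1]):print(np.degrees(np.arctan2(e[1],e[0])))
R=onz('top',[(213.5,232.5),(248.5,241.5),(243.5,258),(208,248)],.066);print('bin',R,R.mean(0))
for e in(R[0]-R[1],R[3]-R[2]):print(np.degrees(np.arctan2(e[1],e[0])))
print('scene rim', onz('scene',[(384,336.3),(401.9,329.5),(401,366)],.066))
print('deck corner', onz('top',[(484,107),(478,225)],.32))
```

```text
hole [[0.555  0.3434 0.1005 0.001 ]]
[[0.5702 0.3564 0.1066]
 [0.5427 0.3625 0.1066]] [[0.5469 0.2612 0.013 ]
 [0.5175 0.2684 0.013 ]] width 0.02822904843276962 0.030257178629760233
len 0.13532851827954104 tilt 43.76088077844273 yaw 75.64233928909373 ends [0.5564 0.3594 0.1066] [0.5322 0.2648 0.013 ]
76.23943882614978
75.04104890973298
bin [[0.5716 0.3334 0.066 ]
 [0.5489 0.2409 0.066 ]
 [0.5054 0.2526 0.066 ]
 [0.5306 0.3462 0.066 ]] [0.5391 0.2933 0.066 ]
76.16538124807353
74.92660624384732
scene rim [[0.5535 0.247  0.066 ]
 [0.5095 0.2595 0.066 ]
 [0.5752 0.3249 0.066 ]]
deck corner [[ 0.8261 -0.3132  0.32  ]
 [ 0.56   -0.2946  0.32  ]]
```

Strap yaw is 75.6° and the jig's +y direction is -92.8°. The crank axis is at about (0.551,-0.132), with the grip at about (0.5267,-0.0940), angle ≈ 122.6°. I move above the grip first.

>>> servo_tool --pt "0 4 0 0.1" --pt "0 8 0 0.2" --pt "2 12 0 0.3" --pt "5 15 0 0.4" --pt "8 18 0 0.5" --pt "11 21 0 0.6" --pt "14 24 0 0.7" --pt "17 27 0 0.8" --pt "20 30 0 0.876" --pt "23 33 0 0.876" --pt "26 36 0 0.876" --pt "28 38.5 0 0.876" --pt "29.05 40.25 0 0.876" --pt "29.05 40.25 0 0.876" --pt "29.05 40.25 -3 0.876" --pt "29.05 40.25 -5 0.876" --pt "29.05 40.25 -5 0.876" --claw 0 --force 30

```text
time: 1.52
ee_pos: [0.5247, -0.094, 0.1565]
tcp_rot: [-179.6, 0.0, 75.6]
wrist_force: [-1.3, 0.2, -0.4]
opening: 0.0856
grasp_force: 0.0
```

>>> servo_tool --pt "0 0 -2 0" --pt "0 0 -4 0" --pt "0 0 -6 0" --pt "0 0 -6.3 0" --pt "0 0 -6.3 0" --pt "0 0 -6.3 0"

```text
time: 2.02
ee_pos: [0.527, -0.0946, 0.0994]
tcp_rot: [179.9, -0.0, 75.6]
wrist_force: [0.8, 0.6, 0.5]
opening: 0.0852
grasp_force: 0.0
```

Run:
```python
from h import *
s=camera('scene');t=camera('top');o=get_obs();print(o['ee_pos'],o['wrist_force'],o['time'])
c=np.zeros((600,800,3),np.uint8);c[:600,:400]=crop(s,270,160,80,120,5)[:600];c[:400,400:800]=crop(t,350,210,80,80,5)
cv2.imwrite('pics/c5.png',c);cv2.imwrite('pics/t1.png',t[:,:,::-1])
```

```text
[ 0.52740889 -0.09449403  0.09974545] [ 0.87336643  0.13557706 -0.57942509] 2.1167
```

View pics/c5.png

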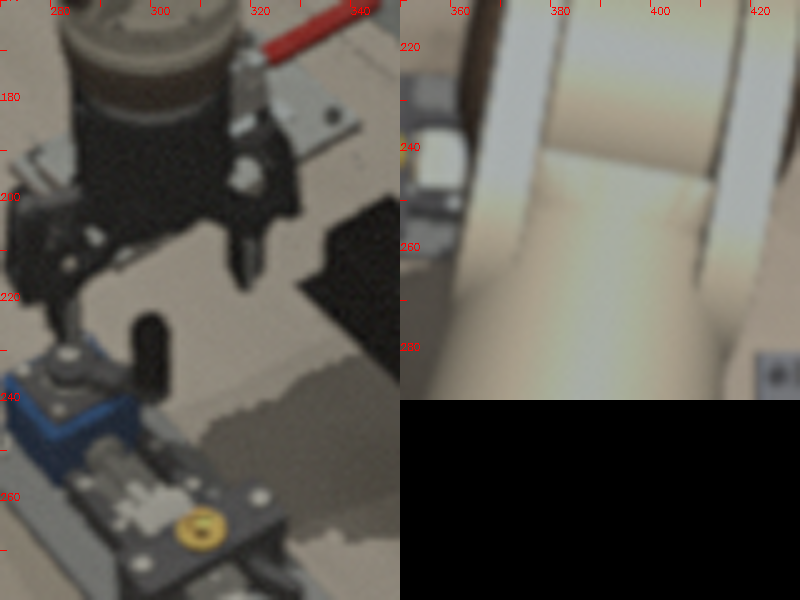

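The fingers stand on either side of the knob: tips at about (284,228) and (317,217), knob at (300,223). I check this by projecting the expected tips.

Run:
```python
from h import *
c=np.array([.527,-.0945]);d=np.array([np.cos(np.radians(-14.4)),np.sin(np.radians(-14.4))])
for z in(.1,.113):print(z,proj('scene',[[*(c+s*.043*d),z] for s in(1,0,-1)]).round(1))
print(proj('scene',[[*c,.125],[*c,.082]]).round(1))
```

```text
0.1 [[284.3 236. ]
 [300.2 230.7]
 [315.8 225.3]]
0.113 [[284.1 232.7]
 [300.1 227.3]
 [315.8 222. ]]
[[300.  224.1]
 [300.3 235.3]]
```

>>> servo_tool --pt "0 0 -0.5 0" --pt "0 0 -0.5 0" --pt "0 0 -0.5 0" --pt "0 0 -0.5 0" --pt "0 0 -0.5 0" --pt "0 0 -0.5 0" --pt "0 0 -0.5 0" --pt "0 0 -0.5 0" --claw 1 --force 40

```text
time: 2.78
ee_pos: [0.5271, -0.0945, 0.0934]
tcp_rot: [179.9, 0.0, 75.6]
wrist_force: [1.3, -1.9, 3.4]
opening: 0.0187
grasp_force: 39.1
```

Run:
```python
import numpy as np
t0=122.6
P=lambda t:4.5*np.array([np.cos(np.radians(t)),np.sin(np.radians(t))])
for a in (0,36,216,): 
    print(a,[(np.round(P(t0-a-18*k)-P(t0-a),2)).tolist() for k in range(1,11)])
print([(np.round(P(t0-6*k)-P(t0),2)).tolist() for k in range(1,7)])
```

```text
0 [[1.29, 0.56], [2.69, 0.7], [4.07, 0.4], [5.28, -0.31], [6.22, -1.37], [6.78, -2.66], [6.92, -4.06], [6.61, -5.43], [5.9, -6.65], [4.85, -7.58]]
36 [[1.38, -0.3], [2.59, -1.01], [3.52, -2.07], [4.09, -3.36], [4.23, -4.76], [3.92, -6.13], [3.21, -7.35], [2.16, -8.28], [0.87, -8.85], [-0.53, -8.98]]
216 [[-1.38, 0.3], [-2.59, 1.01], [-3.52, 2.07], [-4.09, 3.36], [-4.23, 4.76], [-3.92, 6.13], [-3.21, 7.35], [-2.16, 8.28], [-0.87, 8.85], [0.53, 8.98]]
[[0.41, 0.23], [0.84, 0.42], [1.29, 0.56], [1.75, 0.66], [2.22, 0.7], [2.69, 0.7]]
```

>>> servo_tool --pt "0.22 0.11 0 0" --pt "0.41 0.23 0 0" --pt "0.63 0.32 0 0" --pt "0.85 0.4 0 0" --pt "0.85 0.4 0 0"

```text
time: 3.2
ee_pos: [0.5354, -0.09, 0.0934]
tcp_rot: [180.0, -0.0, 75.6]
wrist_force: [-1.2, -0.2, 7.7]
opening: 0.0192
grasp_force: 39.6
```

Run:
```python
import numpy as np
P=lambda t:4.5*np.array([np.cos(np.radians(t)),np.sin(np.radians(t))])
t0=110.6
print([(np.round(P(t0-9*k)-P(t0),2)).tolist() for k in range(1,21)])
```

```text
[[0.68, 0.2], [1.38, 0.28], [2.08, 0.26], [2.78, 0.13], [3.44, -0.11], [4.06, -0.46], [4.62, -0.89], [5.1, -1.4], [5.5, -1.99], [5.8, -2.63], [5.99, -3.31], [6.08, -4.01], [6.06, -4.71], [5.92, -5.41], [5.68, -6.07], [5.34, -6.69], [4.91, -7.25], [4.39, -7.73], [3.81, -8.12], [3.17, -8.42]]
```

>>> servo_tool --pt "0.68 0.2 0 0" --pt "1.38 0.28 0 0" --pt "2.08 0.26 0 0" --pt "2.78 0.13 0 0" --pt "3.44 -0.11 0 0" --pt "4.06 -0.46 0 0" --pt "4.06 -0.46 0 0"

```text
time: 3.78
ee_pos: [0.5773, -0.0938, 0.0934]
tcp_rot: [179.9, -0.2, 75.7]
wrist_force: [4.4, 3.8, 5.6]
opening: 0.0188
grasp_force: 39.5
```

Run:
```python
from h import *
t=camera('top');s=camera('scene');o=get_obs();print(o['ee_pos'],o['wrist_force'],o['torque'],o['opening'])
c=np.zeros((600,800,3),np.uint8);c[:600,:400]=crop(s,260,160,80,120,5)[:600];c[:400,400:800]=crop(t,330,210,80,80,5)
cv2.imwrite('pics/c6.png',c)
```

```text
[ 0.57719977 -0.09382317  0.09349783] [5.22327823 4.38809817 3.36493219] [ 0.80296986 -1.18176467 -0.00894669] 0.018811364831756293
```

View pics/c6.png

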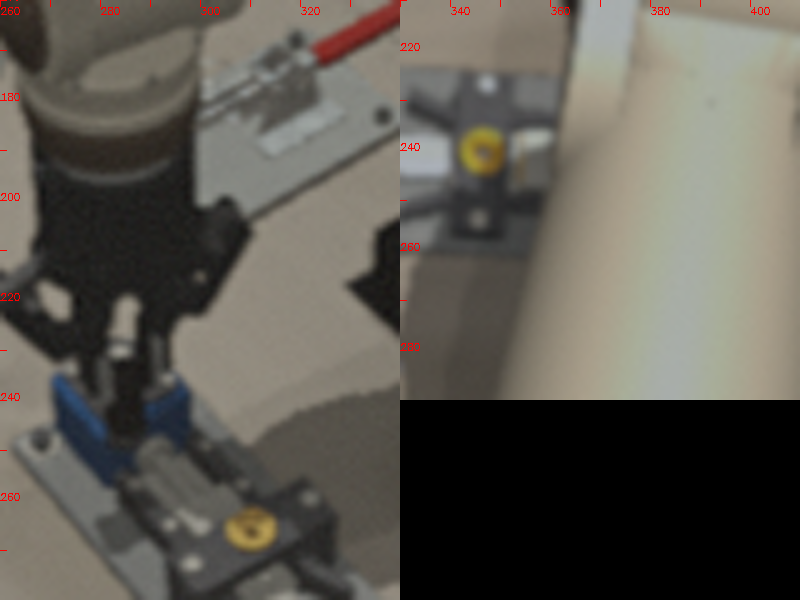

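The knob is held between the fingers at (285,235), and the crank has followed through 66°. I continue.

Run:
```python
import numpy as np
P=lambda t:4.5*np.array([np.cos(np.radians(t)),np.sin(np.radians(t))])
t0=56.6
print([(np.round(P(t0-9*k)-P(t0),2)).tolist() for k in range(1,21)])
```

```text
[[0.56, -0.43], [1.04, -0.95], [1.44, -1.53], [1.74, -2.17], [1.93, -2.85], [2.02, -3.55], [1.99, -4.26], [1.86, -4.95], [1.62, -5.62], [1.28, -6.23], [0.85, -6.79], [0.33, -7.27], [-0.25, -7.67], [-0.89, -7.97], [-1.57, -8.16], [-2.27, -8.25], [-2.98, -8.23], [-3.67, -8.1], [-4.34, -7.85], [-4.95, -7.51]]
```

>>> servo_tool --pt "0.56 -0.43 0 0" --pt "1.04 -0.95 0 0" --pt "1.44 -1.53 0 0" --pt "1.74 -2.17 0 0" --pt "1.93 -2.85 0 0" --pt "2.02 -3.55 0 0" --pt "1.99 -4.26 0 0" --pt "1.86 -4.95 0 0" --pt "1.62 -5.62 0 0" --pt "1.28 -6.23 0 0" --pt "0.85 -6.79 0 0" --pt "0.33 -7.27 0 0" --pt "-0.25 -7.67 0 0" --pt "-0.89 -7.97 0 0" --pt "-1.57 -8.16 0 0" --pt "-2.27 -8.25 0 0" --pt "-2.98 -8.23 0 0" --pt "-3.67 -8.1 0 0" --pt "-4.34 -7.85 0 0" --pt "-4.95 -7.51 0 0"

```text
time: 5.55
ee_pos: [0.527, -0.1687, 0.0934]
tcp_rot: [179.9, -0.2, 75.7]
wrist_force: [7.5, 6.5, 3.9]
opening: 0.0191
grasp_force: 39.6
```

>>> servo_tool --pt "-0.56 0.43 0 0" --pt "-1.04 0.95 0 0" --pt "-1.44 1.53 0 0" --pt "-1.74 2.17 0 0" --pt "-1.93 2.85 0 0" --pt "-2.02 3.55 0 0" --pt "-1.99 4.26 0 0" --pt "-1.86 4.95 0 0" --pt "-1.62 5.62 0 0" --pt "-1.28 6.23 0 0" --pt "-0.85 6.79 0 0" --pt "-0.33 7.27 0 0" --pt "0.25 7.67 0 0" --pt "0.89 7.97 0 0" --pt "1.57 8.16 0 0" --pt "2.27 8.25 0 0" --pt "2.98 8.23 0 0" --pt "3.67 8.1 0 0" --pt "4.34 7.85 0 0" --pt "4.95 7.51 0 0"

```text
time: 7.22
ee_pos: [0.5762, -0.0932, 0.0934]
tcp_rot: [-180.0, -0.2, 75.7]
wrist_force: [0.6, 7.4, 7.6]
opening: 0.0186
grasp_force: 40.1
```

>>> servo_tool --pt "0.56 -0.43 0 0" --pt "1.04 -0.95 0 0" --pt "1.44 -1.53 0 0" --pt "1.74 -2.17 0 0" --pt "1.93 -2.85 0 0" --pt "2.02 -3.55 0 0" --pt "1.99 -4.26 0 0" --pt "1.86 -4.95 0 0" --pt "1.62 -5.62 0 0" --pt "1.28 -6.23 0 0" --pt "0.85 -6.79 0 0" --pt "0.33 -7.27 0 0" --pt "-0.25 -7.67 0 0" --pt "-0.89 -7.97 0 0" --pt "-1.57 -8.16 0 0" --pt "-2.27 -8.25 0 0" --pt "-2.98 -8.23 0 0" --pt "-3.67 -8.1 0 0" --pt "-4.34 -7.85 0 0" --pt "-4.95 -7.51 0 0"

```text
time: 8.88
ee_pos: [0.527, -0.1687, 0.0935]
tcp_rot: [179.9, -0.2, 75.7]
wrist_force: [7.7, 5.1, 5.1]
opening: 0.0189
grasp_force: 39.7
```

>>> servo_tool --pt "-0.56 0.43 0 0" --pt "-1.04 0.95 0 0" --pt "-1.44 1.53 0 0" --pt "-1.74 2.17 0 0" --pt "-1.93 2.85 0 0" --pt "-2.02 3.55 0 0" --pt "-1.99 4.26 0 0" --pt "-1.86 4.95 0 0" --pt "-1.62 5.62 0 0" --pt "-1.28 6.23 0 0" --pt "-0.85 6.79 0 0" --pt "-0.33 7.27 0 0" --pt "0.25 7.67 0 0" --pt "0.89 7.97 0 0" --pt "1.57 8.16 0 0" --pt "2.27 8.25 0 0" --pt "2.98 8.23 0 0" --pt "3.67 8.1 0 0" --pt "4.34 7.85 0 0" --pt "4.95 7.51 0 0"

```text
time: 10.55
ee_pos: [0.5762, -0.0932, 0.0934]
tcp_rot: [-180.0, -0.2, 75.7]
wrist_force: [1.2, 6.2, 6.9]
opening: 0.0188
grasp_force: 40.2
```

>>> servo_tool --pt "0.56 -0.43 0 0" --pt "1.04 -0.95 0 0" --pt "1.44 -1.53 0 0" --pt "1.74 -2.17 0 0" --pt "1.93 -2.85 0 0" --pt "2.02 -3.55 0 0" --pt "1.99 -4.26 0 0" --pt "1.86 -4.95 0 0" --pt "1.62 -5.62 0 0" --pt "1.28 -6.23 0 0" --pt "0.85 -6.79 0 0" --pt "0.33 -7.27 0 0" --pt "-0.25 -7.67 0 0" --pt "-0.89 -7.97 0 0" --pt "-1.57 -8.16 0 0" --pt "-2.27 -8.25 0 0" --pt "-2.98 -8.23 0 0" --pt "-3.67 -8.1 0 0" --pt "-4.34 -7.85 0 0" --pt "-4.95 -7.51 0 0"

```text
time: 12.22
ee_pos: [0.5271, -0.1687, 0.0934]
tcp_rot: [179.9, -0.2, 75.7]
wrist_force: [7.9, 6.5, 4.3]
opening: 0.019
grasp_force: 39.8
```

Run:
```python
import numpy as np
P=lambda t:4.5*np.array([np.cos(np.radians(t)),np.sin(np.radians(t))])
t0=56.6-180
print([(np.round(P(t0-9.5*k)-P(t0),2)).tolist() for k in range(1,13)])
```

```text
[[-0.59, 0.46], [-1.09, 1.01], [-1.49, 1.64], [-1.79, 2.32], [-1.97, 3.05], [-2.02, 3.79], [-1.96, 4.53], [-1.77, 5.25], [-1.46, 5.93], [-1.05, 6.55], [-0.54, 7.1], [0.05, 7.55]]
```

>>> servo_tool --pt "-0.59 0.46 0 0" --pt "-1.09 1.01 0 0" --pt "-1.49 1.64 0 0" --pt "-1.79 2.32 0 0" --pt "-1.97 3.05 0 0" --pt "-2.02 3.79 0 0" --pt "-1.96 4.53 0 0" --pt "-1.77 5.25 0 0" --pt "-1.46 5.93 0 0" --pt "-1.05 6.55 0 0" --pt "-0.54 7.1 0 0" --pt "0.05 7.55 0 0" --pt "0.05 7.55 0 0" --pt "0.05 7.55 0 0" --pt "0.05 7.55 0 0"

```text
time: 13.47
ee_pos: [0.5275, -0.0942, 0.0934]
tcp_rot: [179.9, -0.0, 75.6]
wrist_force: [2.1, -0.6, 5.3]
opening: 0.0189
grasp_force: 40.0
```

>>> servo_tool --pt "0 0 0 0" --pt "0 0 0 0" --pt "0 0 0 0" --pt "0 0 0 0" --pt "0 0 0 0" --pt "0 0 0 0" --pt "0 0 0 0" --pt "0 0 3 0" --pt "0 0 6 0" --pt "0 0 9 0" --pt "0 2 10 0" --pt "0 5 10 0" --pt "0 9 10 0" --pt "0 13 10 0" --pt "0 17 10 0" --pt "0 21 10 0" --pt "0 25 10 0" --pt "0 29 10 0" --claw 0

```text
time: 14.97
ee_pos: [0.5263, 0.1975, 0.1931]
tcp_rot: [180.0, -0.0, 75.6]
wrist_force: [0.8, 0.4, -0.3]
opening: 0.0852
grasp_force: 0.0
```

Run:
```python
from h import *
np.set_printoptions(precision=4,suppress=True)
t=camera('top');s=camera('scene');cv2.imwrite('pics/t2.png',t[:,:,::-1]);cv2.imwrite('pics/s2.png',s[:,:,::-1])
c=np.zeros((420,800,3),np.uint8)
c[:208,:480]=crop(cv2.imread('pics/top0.png')[:,:,::-1],330,222,60,26,8);c[210:418,:480]=crop(t,330,222,60,26,8)
c[:400,482:]=crop(s,258,212,79,100,4)[:400,:318]
cv2.imwrite('pics/c7.png',c)
for n,im in(('before',cv2.imread('pics/top0.png')),('after',t[:,:,::-1])):
    print(n,im[238:245,348:376].mean((0,2)).astype(int))
m=(cv2.cvtColor(t,cv2.COLOR_RGB2HSV)[225:262,365:385,2]<45);v,u=np.nonzero(m);print('knob top',u.mean()+365,v.mean()+225,m.sum())
```

```text
Traceback (most recent call last):
ValueError: could not broadcast input array from shape (400,316,3) into shape (400,318,3)
```

Run:
```python
from h import *
t=cv2.imread('pics/t2.png')[:,:,::-1];s=cv2.imread('pics/s2.png')[:,:,::-1]
c=np.zeros((420,800,3),np.uint8)
c[:208,:480]=crop(cv2.imread('pics/top0.png')[:,:,::-1],330,222,60,26,8);c[210:418,:480]=crop(t,330,222,60,26,8)
c[:400,482:798]=crop(s,258,212,79,100,4)[:400]
cv2.imwrite('pics/c7.png',c)
for n,im in(('before',cv2.imread('pics/top0.png')),('after',t[:,:,::-1])):
    print(n,im[238:245,348:376].mean((0,2)).astype(int))
m=(cv2.cvtColor(np.ascontiguousarray(t),cv2.COLOR_RGB2HSV)[225:262,365:385,2]<45);v,u=np.nonzero(m);print('knob top',u.mean()+365,v.mean()+225,m.sum())
```

```text
before [112 113 109 104 110 134 162 176 178 178 179 179 179 176 164 150 151 153
 153 153 153 154 154 154 153 154 156 158]
after [108 107 106 115 142 166 172 172 172 172 171 170 169 169 165 145 122 136
 162 171 170 171 171 172 169 157 143 147]
knob top 378.125 251.16071428571428 56
```

View pics/c7.png

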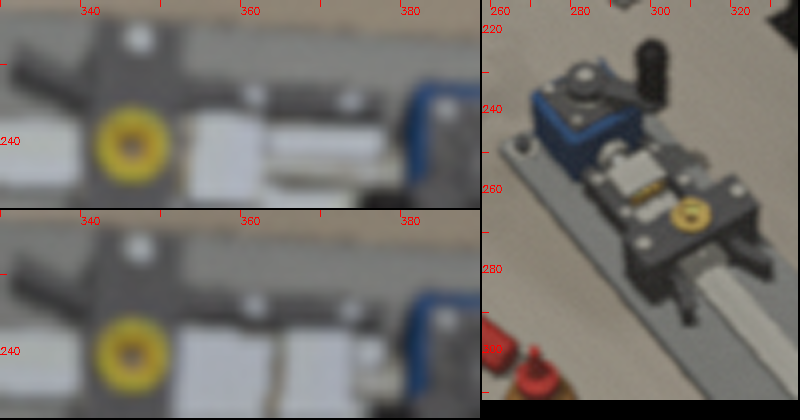

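The stop has moved from u≈363 to u≈373.5 (about 30 mm), and the knob is back at its starting angle (378,251). Next is the strap: over to above its high end, then down.

>>> servo_tool --pt "0.7 3.5 0 0" --pt "1.4 7 0 0" --pt "2 10.5 0 0" --pt "2.6 13.5 0 0" --pt "2.6 15.2 0 0" --pt "2.6 15.2 -3 0" --pt "2.6 15.2 -6 0" --pt "2.6 15.2 -9 0" --pt "2.6 15.2 -11 0" --pt "2.6 15.2 -11.8 0" --pt "2.6 15.2 -11.8 0" --pt "2.6 15.2 -11.8 0"

```text
time: 16.07
ee_pos: [0.5531, 0.3473, 0.0758]
tcp_rot: [180.0, -0.0, 75.6]
wrist_force: [0.3, -0.7, 0.6]
opening: 0.085
grasp_force: 0.0
```

Run:
```python
from h import *
s=camera('scene');t=camera('top');o=get_obs();print(o['ee_pos'],o['wrist_force'],o['time'])
c=np.zeros((560,800,3),np.uint8);c[:560,:480]=crop(s,370,280,80,95,6)[:560,:480];c[:320,480:800]=crop(t,190,210,80,80,4)
cv2.imwrite('pics/c8.png',c)
```

```text
[0.55367454 0.34787888 0.07705591] [-0.71690861  0.39319005  0.42230683] 16.1667
```

View pics/c8.png

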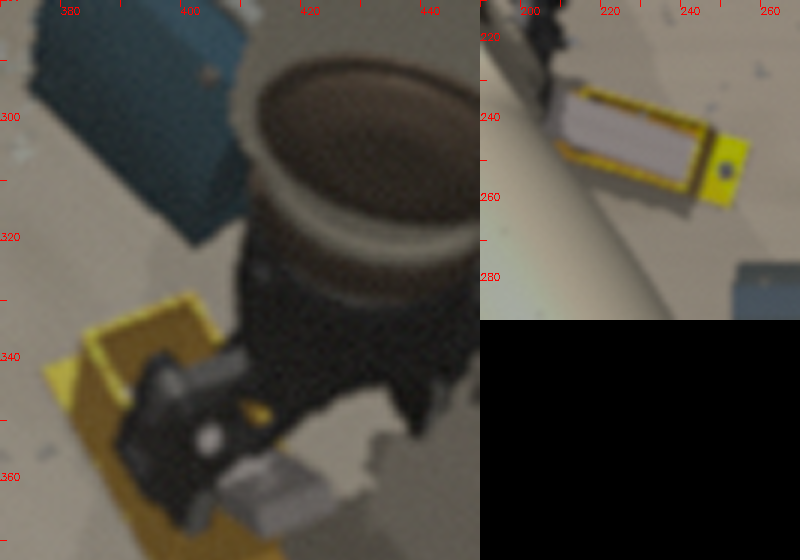

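The fingers straddle the protruding end (strap end at (420,364), near finger at (400,367)). I lower a little and close.

>>> servo_tool --pt "0 0 -0.5 0" --pt "0 0 -0.5 0" --pt "0 0 -0.5 0" --pt "0 0 -0.5 0" --pt "0 0 -0.5 0" --pt "0 0 -0.5 0" --pt "0 0 -0.5 0" --pt "0 0 -0.5 0" --claw 1 --force 70

```text
time: 16.83
ee_pos: [0.553, 0.3478, 0.0704]
tcp_rot: [180.0, -0.0, 75.6]
wrist_force: [-0.2, 1.2, 3.7]
opening: 0.0277
grasp_force: 69.2
```

Gripped: 27.7 mm, with the same roughly -3 mm bias the knob showed. I lift it out.

>>> servo_tool --pt "0 0.1 0.7 0" --pt "0.05 0.2 1.5 0" --pt "0.1 0.4 3 0" --pt "0.15 0.6 5 0" --pt "0.2 0.8 7 0" --pt "0.25 1 9 0" --pt "0.25 1 11 0" --pt "0.25 1 12 0" --pt "0.25 1 12 0"

```text
time: 17.58
ee_pos: [0.556, 0.3581, 0.1928]
tcp_rot: [179.9, -0.2, 75.6]
wrist_force: [1.1, 0.2, -1.7]
opening: 0.0273
grasp_force: 69.2
```

Run:
```python
from h import *
np.set_printoptions(precision=4,suppress=True)
s=camera('scene');t=camera('top');o=get_obs();print(o['ee_pos'],o['wrist_force'],o['torque'],o['opening'])
cv2.imwrite('pics/s3.png',s[:,:,::-1]);cv2.imwrite('pics/t3.png',t[:,:,::-1])
# predicted strap: tilt 42-44, grip at 22mm from hole end
for n,p in(('scene','s2'),('top','t2')):
    im={'scene':s,'top':t}[n];b=cv2.imread(f'pics/{p}.png')[:,:,::-1]
    h=cv2.cvtColor(im,cv2.COLOR_RGB2HSV).astype(int)
    # strap: low saturation, slightly purple grey, bright
    m=((h[...,1]<40)&(h[...,2]>115)&(h[...,2]<200)).astype(np.uint8)
    g=o['ee_pos']; q=proj(n,[[g[0],g[1],g[2]+.015],[g[0]-.022,g[1]-.09,g[2]-.07]]).round(1);print(n,'grip px,plain px',q.tolist())
    x0,y0=(q.min(0)-25).astype(int);x1,y1=(q.max(0)+25).astype(int)
    N,l,st,ce=cv2.connectedComponentsWithStats(m[max(y0,0):y1,max(x0,0):x1])
    for i in np.argsort(-st[1:,4])[:3]+1:
        pts=np.argwhere(l==i)[:,::-1]+[max(x0,0),max(y0,0)]; r=cv2.minAreaRect(pts.astype(np.float32)); print(st[i,4],cv2.boxPoints(r).round(1).tolist())
```

```text
[0.5553 0.3576 0.1893] [-0.1135  0.1032 -1.2111] [ 0.0392 -0.001  -0.0159] 0.027723938560917358
scene grip px,plain px [[427.7, 339.1], [399.5, 325.2]]
882 [[374.0, 300.0], [409.0, 300.0], [409.0, 363.0], [374.0, 363.0]]
831 [[407.0, 334.0], [450.79998779296875, 321.5], [461.20001220703125, 357.79998779296875], [417.3999938964844, 370.29998779296875]]
1 [[413.0, 315.0], [413.0, 315.0], [413.0, 315.0], [413.0, 315.0]]
top grip px,plain px [[191.6, 231.3], [234.8, 245.0]]
922 [[193.0, 248.0], [193.0, 206.0], [247.0, 206.0], [247.0, 248.0]]
454 [[166.0, 234.0], [189.0, 234.0], [189.0, 269.0], [166.0, 269.0]]
185 [[214.89999389648438, 265.29998779296875], [257.6000061035156, 258.6000061035156], [259.20001220703125, 268.29998779296875], [216.39999389648438, 275.1000061035156]]
```

The strap hangs free at about 1.2 N. I carry it over the run-in and turn it parallel to the rail (yaw 87.2).

>>> servo_tool --pt "0 -2 0 0.05" --pt "0.1 -5 0 0.1" --pt "0.2 -8 0 0.15" --pt "0.3 -11 0 0.2025" --pt "0.5 -14 0 0.2025" --pt "0.7 -17 0 0.2025" --pt "0.7 -20 0 0.2025" --pt "0.7 -23 0 0.2025" --pt "0.7 -25 0 0.2025" --pt "0.7 -25.3 0 0.2025" --pt "0.7 -25.3 -2 0.2025" --pt "0.7 -25.3 -5 0.2025" --pt "0.7 -25.3 -7.5 0.2025" --pt "0.7 -25.3 -8.5 0.2025" --pt "0.7 -25.3 -8.5 0.2025" --pt "0.7 -25.3 -8.5 0.2025"

```text
time: 19.02
ee_pos: [0.5619, 0.1049, 0.1047]
tcp_rot: [-179.9, 0.0, 87.2]
wrist_force: [0.2, -0.4, -0.7]
opening: 0.0274
grasp_force: 69.4
```

Run:
```python
from h import *
np.set_printoptions(precision=4,suppress=True)
s=camera('scene');t=camera('top');o=get_obs();print(o['ee_pos'],o['tcp_rot'],o['wrist_force'],o['torque'])
cv2.imwrite('pics/t4.png',t[:,:,::-1]);cv2.imwrite('pics/s4.png',s[:,:,::-1])
# change vs picture t2 (arm away from the jig)
for n,b,im in(('top','t2',t),('scene','s2',s)):
    d=cv2.absdiff(cv2.imread(f'pics/{b}.png')[:,:,::-1],im).max(2)
    J=np.array([.5563,-.0252]);dd=np.array([-.0489,-.9988]);x=np.array([.9988,-.0489])
    for z in (.03,):
        for off in(-.012,0,.012):
            ys=np.arange(-.110,0,.006); P=[[*(J+dd*y+x*off),z] for y in ys]; q=proj(n,P).round().astype(int)
            print(n,off,[(int(round(y*1000)),int(d[v,u])) for y,(u,v) in zip(ys,q)])
```

```text
[0.5629 0.105  0.1065] [179.8908  -0.0307  87.2365] [-0.3602  0.6445 -1.4393] [ 0.065   0.0064 -0.0196]
top -0.012 [(-110, 32), (-104, 32), (-98, 18), (-92, 13), (-86, 21), (-80, 33), (-74, 45), (-68, 30), (-62, 31), (-56, 26), (-50, 36), (-44, 29), (-38, 16), (-32, 1), (-26, 1), (-20, 1), (-14, 1), (-8, 1), (-2, 0)]
top 0 [(-110, 43), (-104, 43), (-98, 43), (-92, 43), (-86, 50), (-80, 48), (-74, 35), (-68, 37), (-62, 37), (-56, 36), (-50, 37), (-44, 37), (-38, 18), (-32, 1), (-26, 1), (-20, 1), (-14, 2), (-8, 2), (-2, 2)]
top 0.012 [(-110, 19), (-104, 34), (-98, 43), (-92, 43), (-86, 32), (-80, 14), (-74, 17), (-68, 20), (-62, 16), (-56, 19), (-50, 21), (-44, 13), (-38, 10), (-32, 1), (-26, 1), (-20, 2), (-14, 1), (-8, 1), (-2, 2)]
scene -0.012 [(-110, 51), (-104, 48), (-98, 47), (-92, 46), (-86, 49), (-80, 46), (-74, 44), (-68, 35), (-62, 33), (-56, 36), (-50, 13), (-44, 16), (-38, 75), (-32, 95), (-26, 56), (-20, 11), (-14, 4), (-8, 3), (-2, 3)]
scene 0 [(-110, 65), (-104, 64), (-98, 62), (-92, 65), (-86, 63), (-80, 64), (-74, 63), (-68, 65), (-62, 61), (-56, 64), (-50, 67), (-44, 71), (-38, 70), (-32, 29), (-26, 38), (-20, 4), (-14, 4), (-8, 5), (-2, 6)]
scene 0.012 [(-110, 11), (-104, 13), (-98, 12), (-92, 9), (-86, 12), (-80, 12), (-74, 14), (-68, 14), (-62, 45), (-56, 33), (-50, 49), (-44, 48), (-38, 17), (-32, 18), (-26, 2), (-20, 1), (-14, 1), (-8, 1), (-2, 3)]
```

Run:
```python
from h import *
t=cv2.imread('pics/t4.png').astype(int);t0=cv2.imread('pics/t2.png').astype(int)
J=np.array([.5563,-.0252]);dd=np.array([-.0489,-.9988]);x=np.array([.9988,-.0489])
K=cv2.imread('pics/t4.png')
for y in(-.075,-.065,-.055,-.047):
    z=.034+.9*(-.040-y)+.012
    off=np.arange(-.027,.0275,.003)
    q=proj('top',[[*(J+dd*y+x*o),z] for o in off]).astype(np.float32).reshape(1,-1,2)
    a=cv2.remap(K,q,None,cv2.INTER_LINEAR)[0].astype(int)
    print(y,round(z,3),[(int(round(o*1000)),int(p.mean()),int(p[2]-p[0])) for o,p in zip(off,a)])
```

```text
-0.075 0.077 [(-27, 86, 12), (-24, 88, 11), (-21, 84, 9), (-18, 86, 8), (-15, 106, 9), (-12, 128, 10), (-9, 137, 10), (-6, 136, 10), (-3, 134, 9), (0, 133, 9), (3, 134, 9), (6, 137, 10), (9, 137, 9), (12, 135, 8), (15, 129, 5), (18, 120, 2), (21, 117, 1), (24, 118, 1), (27, 117, 2)]
-0.065 0.069 [(-27, 74, 0), (-24, 74, -1), (-21, 73, 0), (-18, 76, 2), (-15, 103, 6), (-12, 130, 8), (-9, 137, 10), (-6, 137, 9), (-3, 137, 10), (0, 136, 9), (3, 136, 9), (6, 137, 9), (9, 137, 10), (12, 135, 9), (15, 129, 6), (18, 121, 3), (21, 118, 1), (24, 118, 0), (27, 119, 1)]
-0.055 0.059 [(-27, 82, 0), (-24, 75, -1), (-21, 73, 1), (-18, 79, 2), (-15, 101, 5), (-12, 126, 8), (-9, 136, 9), (-6, 137, 10), (-3, 137, 9), (0, 137, 10), (3, 136, 10), (6, 136, 10), (9, 137, 9), (12, 135, 9), (15, 127, 7), (18, 112, 3), (21, 106, 1), (24, 108, 1), (27, 113, 0)]
-0.047 0.052 [(-27, 75, -1), (-24, 73, -1), (-21, 73, -1), (-18, 75, 1), (-15, 96, 4), (-12, 125, 8), (-9, 135, 9), (-6, 137, 10), (-3, 137, 9), (0, 136, 9), (3, 135, 9), (6, 136, 9), (9, 137, 9), (12, 134, 9), (15, 119, 8), (18, 89, 4), (21, 64, 0), (24, 66, -1), (27, 79, -1)]
```

The strap is centred to within 0.6 mm, with its plain end at jig y ≈ -39. I soften the grip and lower so that it pivots flat.

>>> servo_tool --pt "-0.05 0 -0.5 0" --pt "-0.05 0 -1 0" --pt "-0.05 0 -1.4 0" --pt "-0.05 0 -1.8 0" --pt "-0.05 0.1 -2.2 0" --pt "-0.05 0.2 -2.6 0" --pt "-0.05 0.3 -3 0" --pt "-0.05 0.3 -3 0" --force 25

```text
time: 19.78
ee_pos: [0.5628, 0.1089, 0.076]
tcp_rot: [179.8, -0.1, 87.3]
wrist_force: [0.8, 4.4, 7.6]
opening: 0.0282
grasp_force: 71.2
```

>>> servo_tool --pt "0 0 0 0" --pt "0 0.1 -0.4 0" --pt "0 0.2 -0.8 0" --pt "0 0.3 -1.2 0" --pt "0 0.4 -1.6 0" --pt "0 0.4 -2 0" --pt "0 0.5 -2.4 0" --pt "0 0.5 -2.8 0" --pt "0 0.5 -2.8 0" --claw 1 --force 25

```text
time: 20.53
ee_pos: [0.5639, 0.1161, 0.049]
tcp_rot: [179.7, -0.4, 87.4]
wrist_force: [3.0, 16.5, 11.7]
opening: 0.0274
grasp_force: 73.8
```

>>> servo_tool --pt "0 0.3 0 0" --pt "0 0.6 0 0" --pt "0 0.6 0 0" --pt "0 0.6 0 0" --claw 0.66 --force 20

```text
time: 20.87
ee_pos: [0.562, 0.119, 0.047]
tcp_rot: [180.0, -0.0, 87.2]
wrist_force: [1.6, 4.0, 2.0]
opening: 0.0292
grasp_force: 27.4
```

```bash
cat > prof.py <<'E'
from h import *
s=camera('scene');t=camera('top');o=get_obs();print(o['ee_pos'].round(4),o['tcp_rot'].round(1),o['wrist_force'].round(1),o['torque'].round(3),round(o['opening'],4),round(o['grasp_force'],1))
import sys
k=sys.argv[1];cv2.imwrite(f'pics/t{k}.png',t[:,:,::-1]);cv2.imwrite(f'pics/s{k}.png',s[:,:,::-1])
J=np.array([.5563,-.0252]);dd=np.array([-.0489,-.9988]);x=np.array([.9988,-.0489])
for n,b,im in(('top','t2',t),('scene','s2',s)):
    d=cv2.absdiff(cv2.imread(f'pics/{b}.png')[:,:,::-1],im).max(2)
    for off in(-.008,0,.008):
        ys=np.arange(-.11,.05,.006);q=proj(n,[[*(J+dd*y+x*off),.03] for y in ys]).round().astype(int)
        print(n,off,[(int(round(y*1000)),int(d[v,u])) for y,(u,v) in zip(ys,q)])
E
python3 prof.py 5
```

```text
[0.5619 0.1188 0.0469] [180.   -0.   87.2] [2.1 3.6 3.1] [ 0.424 -0.456  0.195] 0.0293 27.4
top -0.008 [(-110, 33), (-104, 40), (-98, 46), (-92, 30), (-86, 18), (-80, 12), (-74, 13), (-68, 12), (-62, 11), (-56, 14), (-50, 21), (-44, 21), (-38, 11), (-32, 17), (-26, 5), (-20, 0), (-14, 1), (-8, 1), (-2, 2), (4, 0), (10, 1), (16, 1), (22, 2), (28, 1), (34, 1), (40, 0), (46, 1)]
top 0 [(-110, 38), (-104, 39), (-98, 44), (-92, 16), (-86, 18), (-80, 17), (-74, 16), (-68, 16), (-62, 18), (-56, 15), (-50, 17), (-44, 16), (-38, 19), (-32, 19), (-26, 8), (-20, 1), (-14, 1), (-8, 2), (-2, 1), (4, 1), (10, 2), (16, 1), (22, 1), (28, 2), (34, 1), (40, 1), (46, 0)]
top 0.008 [(-110, 18), (-104, 16), (-98, 15), (-92, 20), (-86, 10), (-80, 11), (-74, 6), (-68, 11), (-62, 16), (-56, 18), (-50, 17), (-44, 13), (-38, 12), (-32, 12), (-26, 41), (-20, 2), (-14, 1), (-8, 1), (-2, 1), (4, 0), (10, 0), (16, 0), (22, 1), (28, 1), (34, 1), (40, 1), (46, 1)]
scene -0.008 [(-110, 91), (-104, 90), (-98, 89), (-92, 93), (-86, 80), (-80, 70), (-74, 72), (-68, 26), (-62, 23), (-56, 2), (-50, 45), (-44, 34), (-38, 47), (-32, 68), (-26, 66), (-20, 5), (-14, 5), (-8, 7), (-2, 4), (4, 3), (10, 4), (16, 3), (22, 5), (28, 3), (34, 5), (40, 2), (46, 3)]
scene 0 [(-110, 123), (-104, 125), (-98, 122), (-92, 126), (-86, 126), (-80, 110), (-74, 87), (-68, 74), (-62, 94), (-56, 19), (-50, 13), (-44, 9), (-38, 11), (-32, 16), (-26, 67), (-20, 24), (-14, 1), (-8, 7), (-2, 5), (4, 7), (10, 4), (16, 5), (22, 5), (28, 5), (34, 3), (40, 3), (46, 3)]
scene 0.008 [(-110, 47), (-104, 49), (-98, 70), (-92, 69), (-86, 70), (-80, 92), (-74, 66), (-68, 77), (-62, 64), (-56, 67), (-50, 43), (-44, 39), (-38, 6), (-32, 11), (-26, 66), (-20, 3), (-14, 5), (-8, 3), (-2, 2), (4, 2), (10, 8), (16, 2), (22, 6), (28, 6), (34, 6), (40, 5), (46, 5)]
```

The grip is relaxed and the forces have dropped. The plain end is at about y=-27, at the bridge. I continue lowering gently.

>>> servo_tool --pt "0 0 -0.4 0" --pt "0 0.1 -0.8 0" --pt "0 0.2 -1.2 0" --pt "0 0.3 -1.6 0" --pt "0 0.4 -2 0" --pt "0 0.4 -2.4 0" --pt "0 0.4 -2.7 0" --pt "0 0.4 -2.7 0"

```text
time: 21.63
ee_pos: [0.5614, 0.1226, 0.019]
tcp_rot: [-179.9, 0.0, 87.2]
wrist_force: [2.3, 2.6, 1.1]
opening: 0.0289
grasp_force: 27.4
```

>>> servo_tool --pt "0 0 -0.2 0" --pt "0 0 -0.35 0" --pt "0 0 -0.35 0" --pt "0 0 -0.35 0" --pt "0 0 -0.35 0"

```text
time: 22.05
ee_pos: [0.5618, 0.1225, 0.0165]
tcp_rot: [180.0, 0.0, 87.2]
wrist_force: [2.0, 2.3, 0.3]
opening: 0.0292
grasp_force: 27.3
```

>>> servo_tool --pt "0 0 0 0" --pt "0 0 0 0" --pt "0 0 0 0" --pt "0 0 0 0" --pt "0 0 0 0" --claw 0.52

```text
time: 22.47
ee_pos: [0.5616, 0.1225, 0.0163]
tcp_rot: [-180.0, 0.0, 87.2]
wrist_force: [-0.3, 0.5, -0.3]
opening: 0.0409
grasp_force: 0.0
```

```bash
python3 prof.py 6
```

```text
[0.5617 0.1225 0.0163] [-180.     0.    87.2] [-0.7 -0.7 -0.3] [ 0.05  -0.005 -0.011] 0.0412 0.0
top -0.008 [(-110, 32), (-104, 38), (-98, 5), (-92, 10), (-86, 6), (-80, 18), (-74, 21), (-68, 19), (-62, 16), (-56, 11), (-50, 4), (-44, 3), (-38, 17), (-32, 24), (-26, 15), (-20, 1), (-14, 1), (-8, 1), (-2, 2), (4, 1), (10, 1), (16, 1), (22, 2), (28, 1), (34, 1), (40, 1), (46, 1)]
top 0 [(-110, 38), (-104, 33), (-98, 4), (-92, 13), (-86, 11), (-80, 11), (-74, 11), (-68, 12), (-62, 11), (-56, 13), (-50, 12), (-44, 11), (-38, 9), (-32, 8), (-26, 12), (-20, 0), (-14, 0), (-8, 1), (-2, 2), (4, 2), (10, 1), (16, 0), (22, 1), (28, 1), (34, 0), (40, 1), (46, 1)]
top 0.008 [(-110, 17), (-104, 14), (-98, 30), (-92, 30), (-86, 13), (-80, 14), (-74, 19), (-68, 23), (-62, 28), (-56, 28), (-50, 28), (-44, 22), (-38, 15), (-32, 25), (-26, 50), (-20, 1), (-14, 2), (-8, 0), (-2, 1), (4, 0), (10, 1), (16, 1), (22, 1), (28, 1), (34, 0), (40, 1), (46, 1)]
scene -0.008 [(-110, 87), (-104, 93), (-98, 79), (-92, 69), (-86, 23), (-80, 44), (-74, 44), (-68, 51), (-62, 47), (-56, 48), (-50, 55), (-44, 45), (-38, 55), (-32, 77), (-26, 76), (-20, 10), (-14, 1), (-8, 5), (-2, 6), (4, 4), (10, 5), (16, 5), (22, 2), (28, 5), (34, 5), (40, 4), (46, 5)]
scene 0 [(-110, 116), (-104, 96), (-98, 109), (-92, 65), (-86, 51), (-80, 16), (-74, 19), (-68, 21), (-62, 17), (-56, 18), (-50, 17), (-44, 15), (-38, 19), (-32, 23), (-26, 78), (-20, 33), (-14, 1), (-8, 6), (-2, 8), (4, 6), (10, 4), (16, 6), (22, 4), (28, 7), (34, 2), (40, 3), (46, 5)]
scene 0.008 [(-110, 116), (-104, 112), (-98, 104), (-92, 73), (-86, 61), (-80, 42), (-74, 6), (-68, 25), (-62, 18), (-56, 24), (-50, 26), (-44, 21), (-38, 24), (-32, 21), (-26, 78), (-20, 12), (-14, 2), (-8, 7), (-2, 3), (4, 3), (10, 6), (16, 2), (22, 4), (28, 6), (34, 5), (40, 5), (46, 6)]
```

The strap is released onto the rail. I regrip it lightly and slide it in.

>>> servo_tool --pt "0.05 0 0 0" --pt "0.1 0 0 0" --pt "0.1 0 0 0" --pt "0.1 0 0 0" --pt "0.1 0 0 0" --pt "0.08 -0.4 0 0" --pt "0.05 -1 0 0" --pt "0.02 -1.6 0 0" --pt "-0.01 -2.2 0 0" --pt "-0.01 -2.2 0 0" --claw 0.66 --force 20

```text
time: 23.4
ee_pos: [0.5616, 0.0993, 0.0164]
tcp_rot: [-180.0, 0.0, 87.2]
wrist_force: [0.6, 0.2, -0.3]
opening: 0.029
grasp_force: 0.0
```

Run:
```python
from h import *
s=camera('scene');t=camera('top');cv2.imwrite('pics/t7.png',t[:,:,::-1]);cv2.imwrite('pics/s7.png',s[:,:,::-1])
J=np.array([.5563,-.0252]);dd=np.array([-.0489,-.9988]);x=np.array([.9988,-.0489])
# channel between bridge and stop, rail y 5..45 ; scene & top, vs s2
for n,b,im in(('top','t2',t),('scene','s2',s)):
    d=cv2.absdiff(cv2.imread(f'pics/{b}.png')[:,:,::-1],im).max(2)
    for off in(-.008,0,.008):
        ys=np.arange(-.04,.05,.005);q=proj(n,[[*(J+dd*y+x*off),.03] for y in ys]).round().astype(int)
        print(n,off,[(int(round(y*1000)),int(d[v,u])) for y,(u,v) in zip(ys,q)])
# tail end: column of top picture colours along strap beyond gripper
for k in('2','6','7'):
    im=cv2.imread(f'pics/s{k}.png');ys=np.arange(-.20,-.03,.006);q=proj('scene',[[*(J+dd*y),.032] for y in ys]).round().astype(int)
    print(k,[(int(round(y*1000)),int(im[v,u].mean())) for y,(u,v) in zip(ys,q)])
```

```text
top -0.008 [(-40, 18), (-35, 19), (-30, 24), (-25, 16), (-20, 1), (-15, 1), (-10, 0), (-5, 1), (0, 2), (5, 1), (10, 0), (15, 0), (20, 2), (25, 2), (30, 1), (35, 1), (40, 1), (45, 1)]
top 0 [(-40, 11), (-35, 9), (-30, 11), (-25, 8), (-20, 1), (-15, 1), (-10, 3), (-5, 2), (0, 1), (5, 1), (10, 1), (15, 0), (20, 1), (25, 1), (30, 2), (35, 0), (40, 1), (45, 1)]
top 0.008 [(-40, 14), (-35, 17), (-30, 39), (-25, 28), (-20, 2), (-15, 1), (-10, 1), (-5, 1), (0, 1), (5, 1), (10, 1), (15, 0), (20, 0), (25, 2), (30, 1), (35, 0), (40, 0), (45, 2)]
scene -0.008 [(-40, 39), (-35, 81), (-30, 77), (-25, 76), (-20, 12), (-15, 2), (-10, 1), (-5, 1), (0, 2), (5, 3), (10, 7), (15, 5), (20, 4), (25, 7), (30, 5), (35, 5), (40, 6), (45, 3)]
scene 0 [(-40, 16), (-35, 19), (-30, 65), (-25, 77), (-20, 32), (-15, 7), (-10, 4), (-5, 5), (0, 4), (5, 5), (10, 3), (15, 6), (20, 5), (25, 4), (30, 5), (35, 3), (40, 2), (45, 4)]
scene 0.008 [(-40, 21), (-35, 23), (-30, 41), (-25, 73), (-20, 13), (-15, 4), (-10, 7), (-5, 7), (0, 2), (5, 2), (10, 6), (15, 2), (20, 2), (25, 4), (30, 1), (35, 5), (40, 9), (45, 3)]
2 [(-20
[... 358 characters left out ...]

6 [(-200, 78), (-194, 76), (-188, 78), (-182, 77), (-176, 76), (-170, 75), (-164, 77), (-158, 93), (-152, 103), (-146, 97), (-140, 66), (-134, 46), (-128, 32), (-122, 35), (-116, 37), (-110, 38), (-104, 41), (-98, 50), (-92, 89), (-86, 111), (-80, 168), (-74, 167), (-68, 165), (-62, 165), (-56, 167), (-50, 164), (-44, 165), (-38, 166), (-32, 166)]
7 [(-200, 134), (-194, 130), (-188, 94), (-182, 85), (-176, 79), (-170, 76), (-164, 75), (-158, 102), (-152, 120), (-146, 93), (-140, 85), (-134, 98), (-128, 101), (-122, 83), (-116, 60), (-110, 36), (-104, 29), (-98, 36), (-92, 32), (-86, 38), (-80, 104), (-74, 70), (-68, 82), (-62, 92), (-56, 167), (-50, 166), (-44, 165), (-38, 166), (-32, 166)]
```

The strap has stayed put: its plain end is still near y=-24 and the pads now sit above it. I'll push it from behind its end with closed fingers instead. First I lift away and check how it lies.

>>> servo_tool --pt "0 0 0 0" --pt "0 0 0 0" --pt "0 0 0 0" --pt "0 0 2 0" --pt "0 0 5 0" --pt "0 0 8 0" --pt "0.2 3 10 0" --pt "0.4 6.5 10 0" --pt "0.4 10 10 0" --pt "0.4 14 10 0" --pt "0.4 18 10 0" --pt "0.4 20 10 0" --claw 0.4

```text
time: 24.5
ee_pos: [0.565, 0.3047, 0.116]
tcp_rot: [-180.0, -0.0, 87.4]
wrist_force: [0.0, -0.3, -0.2]
opening: 0.0515
grasp_force: 0.0
```

```bash
cat > st.py <<'E'
from h import *
import sys
k=sys.argv[1]
s=camera('scene');t=camera('top');cv2.imwrite(f'pics/t{k}.png',t[:,:,::-1]);cv2.imwrite(f'pics/s{k}.png',s[:,:,::-1]);o=get_obs();print(o['ee_pos'].round(4))
J=np.array([.5563,-.0252]);dd=np.array([-.0489,-.9988]);x=np.array([.9988,-.0489])
def rowvals(n,im,pts):
    q=proj(n,pts).astype(np.float32).reshape(1,-1,2);return cv2.remap(im,q,None,cv2.INTER_LINEAR)[0].astype(int)
for n,im in(('top',t),('scene',s)):
    ys=np.arange(-.184,-.02,.004);a=rowvals(n,im,[[*(J+dd*y),.032] for y in ys])
    print(n,'along',[(int(round(y*1000)),int(p.mean()),int(p[0]-p[2])) for y,p in zip(ys,a)])
    off=np.arange(-.03,.031,.003)
    for y in(-.15,-.12,-.09,-.06):
        a=rowvals(n,im,[[*(J+dd*y+x*v),.032] for v in off]);print(n,y,[(int(round(v*1000)),int(p.mean())) for v,p in zip(off,a)])
E
python3 st.py 8
```

```text
[0.5649 0.3042 0.1156]
top along [(-184, 133, 22), (-180, 133, 23), (-176, 133, 23), (-172, 132, 23), (-168, 132, 22), (-164, 142, 11), (-160, 165, -10), (-156, 172, -17), (-152, 165, -12), (-148, 130, -5), (-144, 106, -2), (-140, 131, -8), (-136, 166, -15), (-132, 173, -16), (-128, 173, -16), (-124, 173, -16), (-120, 173, -16), (-116, 173, -16), (-112, 172, -16), (-108, 173, -16), (-104, 172, -16), (-100, 173, -16), (-96, 173, -16), (-92, 173, -16), (-88, 173, -16), (-84, 173, -16), (-80, 173, -17), (-76, 173, -16), (-72, 172, -15), (-68, 173, -16), (-64, 173, -16), (-60, 173, -15), (-56, 172, -15), (-52, 173, -16), (-48, 172, -15), (-44, 173, -16), (-40, 172, -15), (-36, 173, -16), (-32, 171, -15), (-28, 139, -7), (-24, 94, 17)]
top -0.15 [(-30, 120), (-27, 95), (-24, 83), (-21, 100), (-18, 137), (-15, 165), (-12, 171), (-9, 162), (-6, 147), (-3, 139), (0, 150), (3, 164), (6, 171), (9, 166), (12, 150), (15, 136), (18, 133), (21, 133), (24, 134), (27, 134), (30, 133)]
top -0.12 [(-30, 127), (-27, 114), (-24, 97), (-21, 99), (-18, 135), (-15, 164), (-12, 173), (-9, 173), (-6, 173), (
[... 1557 characters left out ...]
113), (-24, 111), (-21, 124), (-18, 153), (-15, 166), (-12, 168), (-9, 168), (-6, 165), (-3, 164), (0, 166), (3, 168), (6, 169), (9, 159), (12, 119), (15, 85), (18, 86), (21, 105), (24, 113), (27, 113), (30, 114)]
scene -0.09 [(-30, 113), (-27, 113), (-24, 112), (-21, 119), (-18, 147), (-15, 164), (-12, 167), (-9, 167), (-6, 166), (-3, 164), (0, 166), (3, 168), (6, 168), (9, 163), (12, 129), (15, 89), (18, 87), (21, 104), (24, 114), (27, 114), (30, 112)]
scene -0.06 [(-30, 113), (-27, 97), (-24, 78), (-21, 86), (-18, 131), (-15, 163), (-12, 167), (-9, 168), (-6, 166), (-3, 165), (0, 165), (3, 167), (6, 168), (9, 164), (12, 139), (15, 97), (18, 88), (21, 103), (24, 111), (27, 112), (30, 102)]
```

The strap lies flat along the rail: tail at y≈-162, hole at y≈-144, off centre by -2.5 mm at the tail. I shut the fingers and go behind its tail.

>>> servo_tool --pt "0 -3 0 0" --pt "-0.1 -6.5 0 0" --pt "-0.2 -10 0 0" --pt "-0.2 -12.5 0 0" --pt "-0.2 -13.2 -2 0" --pt "-0.2 -13.2 -5 0" --pt "-0.2 -13.2 -7 0" --pt "-0.2 -13.2 -7 0" --pt "-0.2 -13.2 -7 0" --claw 1 --force 40

```text
time: 25.35
ee_pos: [0.5629, 0.1679, 0.046]
tcp_rot: [-179.9, 0.0, 87.2]
wrist_force: [0.0, 0.6, 0.3]
opening: 0.0001
grasp_force: 0.0
```

>>> servo_tool --pt "0 0 -1 0" --pt "0 0 -2.15 0" --pt "0 0 -2.15 0" --pt "0 -0.6 -2.15 0" --pt "-0.03 -1.2 -2.15 0" --pt "-0.06 -1.8 -2.15 0" --pt "-0.08 -2.4 -2.15 0" --pt "-0.1 -3 -2.15 0" --pt "-0.12 -3.6 -2.15 0" --pt "-0.15 -4.2 -2.15 0" --pt "-0.15 -4.2 -2.15 0"

```text
time: 26.27
ee_pos: [0.5621, 0.1254, 0.025]
tcp_rot: [180.0, 0.0, 87.2]
wrist_force: [-0.3, -0.6, 0.8]
opening: 0.0002
grasp_force: 0.0
```

>>> servo_tool --pt "-0.02 -0.6 0 0" --pt "-0.04 -1.2 0 0" --pt "-0.06 -1.8 0 0" --pt "-0.08 -2.4 0 0" --pt "-0.1 -2.9 0 0" --pt "-0.1 -2.9 0 0" --pt "-0.1 -2.9 0 0"

```text
time: 26.85
ee_pos: [0.5612, 0.0973, 0.0249]
tcp_rot: [180.0, -0.0, 87.2]
wrist_force: [-0.3, 0.8, -0.5]
opening: 0.0002
grasp_force: 0.0
```

```bash
python3 st.py 9 | grep -v "top -\|scene -"
```

```text
[0.5612 0.0977 0.0249]
top along [(-184, 139, 27), (-180, 146, 28), (-176, 151, 29), (-172, 154, 29), (-168, 156, 26), (-164, 158, 23), (-160, 158, 21), (-156, 160, 20), (-152, 161, 19), (-148, 162, 18), (-144, 162, 18), (-140, 162, 18), (-136, 161, 18), (-132, 160, 20), (-128, 159, 21), (-124, 157, 24), (-120, 157, 25), (-116, 154, 27), (-112, 152, 28), (-108, 148, 28), (-104, 144, 27), (-100, 148, 23), (-96, 155, 25), (-92, 156, 25), (-88, 155, 27), (-84, 155, 28), (-80, 154, 28), (-76, 155, 25), (-72, 160, 6), (-68, 170, -13), (-64, 174, -16), (-60, 173, -15), (-56, 174, -16), (-52, 173, -15), (-48, 173, -16), (-44, 173, -15), (-40, 173, -16), (-36, 173, -17), (-32, 171, -15), (-28, 140, -7), (-24, 96, 17)]
scene along [(-184, 115, 17), (-180, 109, 16), (-176, 85, 13), (-172, 75, 12), (-168, 75, 13), (-164, 75, 9), (-160, 101, 8), (-156, 137, 9), (-152, 127, 8), (-148, 109, 7), (-144, 91, 7), (-140, 83, 7), (-136, 92, 8), (-132, 103, 7), (-128, 101, 8), (-124, 101, 8), (-120, 88, 7), (-116, 98, 8), (-112, 122, 9), (-108, 131, 9), (-104, 112, 7), (-100, 68, 6), (-96, 33, 3), (-92, 28, 4), (-88, 29, 3), (-84, 32, 3), (-80, 45, 3), (-76, 55, 3), (-72, 45, 4), (-68, 45, 3), (-64, 68, 4), (-60, 73, 3), (-56, 87, 6), (-52, 146, 9), (-48, 165, 11), (-44, 167, 10), (-40, 167, 9), (-36, 166, 10), (-32, 166, 10), (-28, 167, 10), (-24, 152, 9)]
```

The strap did not move and there was no contact force. The real fingertips must sit higher than the TCP reading suggests. I calibrate by touching down gently on the strap's top face (z = 32 mm).

>>> servo_tool --pt "0 0 -0.1 0" --pt "0 0 -0.2 0" --pt "0 0 -0.3 0" --pt "0 0 -0.4 0" --pt "0 0 -0.4 0"

```text
time: 27.37
ee_pos: [0.561, 0.0976, 0.0206]
tcp_rot: [-180.0, 0.0, 87.2]
wrist_force: [-1.0, 0.8, -0.3]
opening: -0.0001
grasp_force: 0.0
```

>>> servo_tool --pt "0 0 -0.1 0" --pt "0 0 -0.2 0" --pt "0 0 -0.3 0" --pt "0 0 -0.3 0"

```text
time: 27.7
ee_pos: [0.561, 0.0976, 0.0176]
tcp_rot: [-180.0, 0.0, 87.2]
wrist_force: [0.2, -0.3, 0.6]
opening: 0.0001
grasp_force: 0.0
```

>>> servo_tool --pt "0 0 -0.1 0" --pt "0 0 -0.2 0" --pt "0 0 -0.3 0" --pt "0 0 -0.3 0"

```text
time: 28.03
ee_pos: [0.561, 0.0976, 0.0146]
tcp_rot: [-180.0, 0.0, 87.2]
wrist_force: [-0.6, -0.0, 0.5]
opening: 0.0002
grasp_force: 0.0
```

```bash
python3 prof.py 10 | cut -c1-2000
python3 - <<'E'
from h import *
J=np.array([.5563,-.0252]);dd=np.array([-.0489,-.9988]);x=np.array([.9988,-.0489])
for n,k in(('top','t'),('scene','s')):
  for z in(.02,.032):
    ys=np.arange(0,.052,.003);q=proj(n,[[*(J+dd*y),z] for y in ys]).astype(np.float32).reshape(1,-1,2)
    for i in('2','8','10'):
        a=cv2.remap(cv2.imread(f'pics/{k}{i}.png'),q,None,cv2.INTER_LINEAR)[0].astype(int);print(n,z,i,[(int(y*1000+.5),int(p.mean())) for y,p in zip(ys,a)])
E
```

```text
[0.5611 0.0976 0.0148] [-180.    -0.    87.2] [0.1 0.4 0.1] [-0.019  0.027  0.025] 0.0003 0.0
top -0.008 [(-110, 24), (-104, 36), (-98, 42), (-92, 36), (-86, 41), (-80, 32), (-74, 29), (-68, 6), (-62, 15), (-56, 13), (-50, 6), (-44, 5), (-38, 18), (-32, 24), (-26, 15), (-20, 1), (-14, 1), (-8, 1), (-2, 3), (4, 1), (10, 1), (16, 1), (22, 2), (28, 1), (34, 1), (40, 1), (46, 1)]
top 0 [(-110, 37), (-104, 43), (-98, 32), (-92, 26), (-86, 31), (-80, 33), (-74, 28), (-68, 7), (-62, 12), (-56, 13), (-50, 13), (-44, 11), (-38, 10), (-32, 9), (-26, 14), (-20, 1), (-14, 1), (-8, 2), (-2, 2), (4, 1), (10, 1), (16, 1), (22, 1), (28, 2), (34, 1), (40, 2), (46, 0)]
top 0.008 [(-110, 26), (-104, 45), (-98, 10), (-92, 20), (-86, 21), (-80, 21), (-74, 13), (-68, 24), (-62, 28), (-56, 30), (-50, 29), (-44, 22), (-38, 15), (-32, 25), (-26, 50), (-20, 2), (-14, 1), (-8, 1), (-2, 2), (4, 1), (10, 1), (16, 1), (22, 1), (28, 2), (34, 0), (40, 1), (46, 2)]
scene -0.008 [(-110, 90), (-104, 94), (-98, 91), (-92, 86), (-86, 92), (-80, 16), (-74, 18), (-68, 70), (-62, 40), (-56, 24), (-50, 47), (-44, 46), (-38,
[... 2450 characters left out ...]
72), (27, 80), (30, 115), (33, 141), (36, 147), (39, 132), (42, 97), (45, 71), (48, 73), (51, 89)]
scene 0.032 2 [(0, 70), (3, 83), (6, 97), (9, 104), (12, 108), (15, 99), (18, 87), (21, 100), (24, 134), (27, 151), (30, 148), (33, 125), (36, 86), (39, 74), (42, 94), (45, 113), (48, 135), (51, 149)]
scene 0.032 8 [(0, 67), (3, 79), (6, 93), (9, 101), (12, 105), (15, 96), (18, 83), (21, 96), (24, 130), (27, 146), (30, 144), (33, 121), (36, 83), (39, 73), (42, 91), (45, 107), (48, 131), (51, 145)]
scene 0.032 10 [(0, 65), (3, 78), (6, 93), (9, 101), (12, 105), (15, 96), (18, 82), (21, 94), (24, 129), (27, 146), (30, 144), (33, 121), (36, 86), (39, 72), (42, 91), (45, 108), (48, 132), (51, 145)]
```

The strap is still at y=-22 and the fingers are still above it. I continue the touch-down.

>>> servo_tool --pt "0 0 -0.1 0" --pt "0 0 -0.2 0" --pt "0 0 -0.3 0" --pt "0 0 -0.3 0"

```text
time: 28.47
ee_pos: [0.5612, 0.0976, 0.0118]
tcp_rot: [180.0, 0.0, 87.2]
wrist_force: [-0.5, -0.1, -0.7]
opening: -0.0001
grasp_force: 0.0
```

>>> servo_tool --pt "0 0 -0.1 0" --pt "0 0 -0.2 0" --pt "0 0 -0.3 0" --pt "0 0 -0.3 0"

```text
time: 28.8
ee_pos: [0.5613, 0.0976, 0.0115]
tcp_rot: [179.9, -0.0, 87.2]
wrist_force: [-9.6, -2.2, 20.0]
opening: -0.0001
grasp_force: 10.7
```

Contact at TCP z=11.6 mm on the strap's 32 mm top face, so the tips are about 20 mm above the reported TCP. I go back behind the tail at the right height and push.

>>> servo_tool --pt "0 0 1 0" --pt "0 0 3 0" --pt "0 1 4 0" --pt "0.1 4 4 0" --pt "0.2 7.1 4 0" --pt "0.2 7.1 3 0" --pt "0.2 7.1 1 0" --pt "0.2 7.1 -0.6 0" --pt "0.2 7.1 -0.6 0" --pt "0.2 7.1 -0.6 0"

```text
time: 29.63
ee_pos: [0.5625, 0.1688, 0.0023]
tcp_rot: [-179.9, 0.0, 87.2]
wrist_force: [0.3, -0.4, 0.3]
opening: -0.0003
grasp_force: 0.0
```

>>> servo_tool --pt "0 -0.6 0 0" --pt "-0.03 -1.2 0 0" --pt "-0.06 -1.8 0 0" --pt "-0.08 -2.4 0 0" --pt "-0.1 -3 0 0" --pt "-0.1 -3 0 0"

```text
time: 30.13
ee_pos: [0.5624, 0.1373, 0.0034]
tcp_rot: [180.0, 0.0, 87.2]
wrist_force: [0.1, -0.1, -1.0]
opening: 0.0
grasp_force: 0.0
```

```bash
cat > tail.py <<'E'
from h import *
import sys
k=sys.argv[1]
s=camera('scene');t=camera('top');cv2.imwrite(f'pics/t{k}.png',t[:,:,::-1]);cv2.imwrite(f'pics/s{k}.png',s[:,:,::-1]);o=get_obs();print(o['ee_pos'].round(4),o['wrist_force'].round(1))
J=np.array([.5563,-.0252]);dd=np.array([-.0489,-.9988])
for n,c in(('top','t'),('scene','s')):
    ys=np.arange(-.176,.048,.004);q=proj(n,[[*(J+dd*y),.032] for y in ys]).astype(np.float32).reshape(1,-1,2)
    g=lambda i:cv2.remap(cv2.imread(f'pics/{c}{i}.png'),q,None,cv2.INTER_LINEAR)[0].astype(int)
    a,b,e=g('2'),g('8'),g(k); print(n,'y: diff to empty, diff to strap at -22',[(int(round(y*1000)),int(abs(m-u).max()),int(abs(m-v).max())) for y,u,v,m in zip(ys,a,b,e)])
E
python3 tail.py 11
```

```text
[0.5622 0.138  0.003 ] [0.  1.2 0.3]
top y: diff to empty, diff to strap at -22 [(-176, 38, 28), (-172, 36, 27), (-168, 29, 23), (-164, 22, 16), (-160, 18, 39), (-156, 12, 55), (-152, 11, 44), (-148, 24, 32), (-144, 36, 61), (-140, 40, 39), (-136, 26, 36), (-132, 35, 44), (-128, 37, 47), (-124, 43, 54), (-120, 25, 35), (-116, 4, 7), (-112, 8, 2), (-108, 10, 1), (-104, 12, 1), (-100, 11, 1), (-96, 12, 1), (-92, 12, 0), (-88, 11, 1), (-84, 12, 1), (-80, 11, 2), (-76, 12, 0), (-72, 11, 1), (-68, 12, 1), (-64, 11, 1), (-60, 12, 1), (-56, 12, 1), (-52, 12, 0), (-48, 11, 0), (-44, 11, 1), (-40, 11, 1), (-36, 9, 0), (-32, 10, 0), (-28, 14, 1), (-24, 8, 1), (-20, 1, 1), (-16, 0, 1), (-12, 1, 1), (-8, 1, 1), (-4, 1, 0), (0, 1, 1), (4, 1, 1), (8, 0, 1), (12, 0, 1), (16, 1, 1), (20, 0, 1), (24, 0, 1), (28, 2, 1), (32, 1, 1), (36, 1, 0), (40, 1, 0), (44, 1, 1)]
scene y: diff to empty, diff to strap at -22 [(-176, 69, 41), (-172, 78, 19), (-168, 87, 23), (-164, 106, 41), (-160, 114, 76), (-156, 93, 134), (-152, 44, 141), (-148, 56, 138), (-144, 76, 102), (-140, 117, 81), (-136, 124, 110), (-132, 117, 131), (-128, 97, 114), (-124, 91, 107), (-120, 99, 115), (-116, 84, 100), (-112, 71, 86), (-108, 13, 27), (-104, 18, 1), (-100, 18, 1), (-96, 20, 1), (-92, 16, 1), (-88, 17, 1), (-84, 16, 2), (-80, 17, 1), (-76, 17, 0), (-72, 18, 0), (-68, 19, 2), (-64, 18, 2), (-60, 17, 1), (-56, 17, 0), (-52, 17, 1), (-48, 17, 1), (-44, 17, 1), (-40, 18, 1), (-36, 19, 1), (-32, 42, 1), (-28, 73, 0), (-24, 60, 2), (-20, 3, 8), (-16, 13, 6), (-12, 3, 5), (-8, 2, 2), (-4, 5, 0), (0, 5, 3), (4, 4, 1), (8, 4, 1), (12, 4, 2), (16, 4, 2), (20, 5, 1), (24, 4, 1), (28, 5, 1), (32, 5, 1), (36, 4, 1), (40, 3, 1), (44, 5, 2)]
```

>>> servo_tool --pt "-0.03 -0.6 0 0" --pt "-0.06 -1.2 0 0" --pt "-0.08 -1.8 0 0" --pt "-0.1 -2.4 0 0" --pt "-0.13 -3 0 0" --pt "-0.15 -3.6 0 0" --pt "-0.15 -3.6 0 0"

```text
time: 30.82
ee_pos: [0.5605, 0.1012, 0.0028]
tcp_rot: [-180.0, 0.0, 87.2]
wrist_force: [-0.7, -0.3, 0.1]
opening: -0.0002
grasp_force: 0.0
```

```bash
python3 tail.py 12|cut -c1-9999 | sed 's/(-1[0-9][0-9],[^)]*), //g'
```

```text
[0.5605 0.102  0.0028] [0.2 0.7 0.3]
top y: diff to empty, diff to strap at -22 [(-96, 27, 39), (-92, 27, 39), (-88, 29, 41), (-84, 28, 40), (-80, 24, 37), (-76, 5, 13), (-72, 13, 2), (-68, 12, 1), (-64, 12, 2), (-60, 12, 0), (-56, 13, 1), (-52, 12, 1), (-48, 12, 1), (-44, 11, 0), (-40, 11, 1), (-36, 10, 1), (-32, 10, 0), (-28, 14, 1), (-24, 9, 1), (-20, 1, 0), (-16, 1, 1), (-12, 9, 8), (-8, 7, 8), (-4, 2, 2), (0, 1, 1), (4, 2, 1), (8, 4, 3), (12, 2, 2), (16, 2, 2), (20, 2, 2), (24, 1, 0), (28, 2, 1), (32, 1, 1), (36, 0, 1), (40, 1, 1), (44, 2, 2)]
scene y: diff to empty, diff to strap at -22 [(-96, 118, 136), (-92, 102, 116), (-88, 76, 90), (-84, 90, 106), (-80, 96, 112), (-76, 80, 96), (-72, 49, 66), (-68, 8, 12), (-64, 20, 1), (-60, 18, 1), (-56, 17, 0), (-52, 17, 1), (-48, 17, 1), (-44, 17, 1), (-40, 17, 1), (-36, 18, 2), (-32, 40, 1), (-28, 72, 1), (-24, 61, 1), (-20, 5, 6), (-16, 14, 7), (-12, 2, 5), (-8, 5, 2), (-4, 7, 2), (0, 5, 2), (4, 5, 1), (8, 5, 1), (12, 5, 2), (16, 5, 2), (20, 1, 4), (24, 11, 16), (28, 2, 4), (32, 6, 1), (36, 2, 2), (40, 2, 1), (44, 5, 2)]
```

The strap is now moving: it shows through the bush hole, with its plain end near y≈+24. I continue to the stop.

>>> servo_tool --pt "-0.02 -0.4 0 0" --pt "-0.04 -0.8 0 0" --pt "-0.05 -1.1 0 0" --pt "-0.05 -1.1 0 0" --pt "-0.05 -1.1 0 0"

```text
time: 31.33
ee_pos: [0.5601, 0.0913, 0.0028]
tcp_rot: [-180.0, 0.0, 87.2]
wrist_force: [-0.4, 0.1, 0.3]
opening: -0.0
grasp_force: 0.0
```

>>> servo_tool --pt "0 -0.1 0 0" --pt "-0.01 -0.2 0 0" --pt "-0.02 -0.3 0 0" --pt "-0.02 -0.3 0 0" --pt "-0.02 -0.3 0 0"

```text
time: 31.75
ee_pos: [0.56, 0.0886, 0.0029]
tcp_rot: [180.0, 0.0, 87.2]
wrist_force: [0.2, 0.9, -0.6]
opening: -0.0
grasp_force: 0.2
```

```bash
python3 tail.py 13| sed 's/(-[0-9]*,[^)]*), //g'
```

```text
[0.56   0.0885 0.0029] [-0.2 -0.4 -0. ]
top y: diff to empty, diff to strap at -22 [(0, 1, 1), (4, 2, 1), (8, 3, 2), (12, 2, 2), (16, 3, 3), (20, 2, 2), (24, 2, 1), (28, 4, 3), (32, 3, 2), (36, 1, 1), (40, 1, 1), (44, 2, 2)]
scene y: diff to empty, diff to strap at -22 [(0, 4, 2), (4, 4, 1), (8, 4, 1), (12, 3, 1), (16, 6, 3), (20, 1, 4), (24, 18, 23), (28, 19, 23), (32, 32, 36), (36, 77, 81), (40, 37, 36), (44, 7, 2)]
```

>>> servo_tool --pt "0 -0.1 0 0" --pt "-0.01 -0.2 0 0" --pt "-0.01 -0.2 0 0"

```text
time: 32.1
ee_pos: [0.5599, 0.0865, 0.0029]
tcp_rot: [180.0, -0.0, 87.2]
wrist_force: [1.1, -0.3, -0.2]
opening: -0.0
grasp_force: 0.3
```

>>> servo_tool --pt "0 -0.1 0 0" --pt "-0.01 -0.2 0 0" --pt "-0.01 -0.2 0 0"

```text
time: 32.35
ee_pos: [0.5598, 0.0844, 0.0029]
tcp_rot: [180.0, 0.0, 87.2]
wrist_force: [-0.8, 0.2, -0.1]
opening: 0.0002
grasp_force: 0.2
```

>>> servo_tool --pt "0 -0.1 0 0" --pt "-0.01 -0.2 0 0" --pt "-0.01 -0.2 0 0"

```text
time: 32.6
ee_pos: [0.56, 0.084, 0.0031]
tcp_rot: [180.0, -0.2, 87.3]
wrist_force: [1.7, 9.0, -0.1]
opening: -0.0
grasp_force: 4.4
```

>>> servo_tool --pt "0 -0.1 0 0" --pt "-0.01 -0.2 0 0" --pt "-0.01 -0.2 0 0"

```text
time: 32.85
ee_pos: [0.5604, 0.0838, 0.0034]
tcp_rot: [179.9, -0.4, 87.4]
wrist_force: [3.0, 17.7, -0.7]
opening: 0.0
grasp_force: 8.9
```

```bash
python3 tail.py 14| sed 's/(-[0-9]*,[^)]*), //g'
```

```text
[0.5603 0.0838 0.0034] [ 2.  17.3 -0. ]
top y: diff to empty, diff to strap at -22 [(0, 1, 1), (4, 1, 1), (8, 3, 2), (12, 2, 2), (16, 3, 3), (20, 3, 3), (24, 2, 1), (28, 4, 3), (32, 5, 4), (36, 14, 14), (40, 8, 7), (44, 1, 1)]
scene y: diff to empty, diff to strap at -22 [(0, 5, 2), (4, 4, 1), (8, 4, 2), (12, 5, 2), (16, 5, 3), (20, 1, 4), (24, 18, 23), (28, 18, 22), (32, 31, 35), (36, 89, 93), (40, 90, 89), (44, 5, 10)]
```

Firm contact with the stop (17.7 N), and the gap at y=36–40 is closed. I back off and check.

>>> servo_tool --pt "0 0.4 0 0" --pt "0 1.5 0 0" --pt "0 4 0 0" --pt "0 7 2 0" --pt "0 10 6 0" --pt "0 14 10 0" --pt "0 18 14 0" --pt "0 22 16 0" --pt "0 22 16 0"

```text
time: 33.7
ee_pos: [0.5593, 0.3023, 0.1648]
tcp_rot: [179.9, -0.0, 87.2]
wrist_force: [0.8, 1.0, -0.5]
opening: 0.0
grasp_force: 0.0
```

```bash
python3 st.py 15 | cut -c1-1500
python3 - <<'E'
from h import *
J=np.array([.5563,-.0252]);dd=np.array([-.0489,-.9988]);x=np.array([.9988,-.0489])
off=np.arange(-.03,.031,.003)
for n,k in(('top','t'),('scene','s')):
    ys=np.arange(.02,.052,.002);q=proj(n,[[*(J+dd*y),.032] for y in ys]).astype(np.float32).reshape(1,-1,2)
    print(n,[(int(y*1000+.5),int(p.mean())) for y,p in zip(ys,cv2.remap(cv2.imread(f'pics/{k}15.png'),q,None,cv2.INTER_LINEAR)[0])])
for y in(-.095,-.085,-.07,-.04,.015,.025):
    q=proj('top',[[*(J+dd*y+x*v),.032] for v in off]).astype(np.float32).reshape(1,-1,2)
    print(y,[(int(round(v*1000)),int(p.mean())) for v,p in zip(off,cv2.remap(cv2.imread('pics/t15.png'),q,None,cv2.INTER_LINEAR)[0])])
# bystanders: change against the first picture, bin and jig left out
a=cv2.absdiff(cv2.imread('pics/top0.png'),cv2.imread('pics/t15.png')).max(2)
for nm,(x0,y0,w,h) in dict(marker=(178,192,50,16),brush=(222,155,75,30),bottle=(314,168,24,28),driver=(346,175,85,26)).items():
    print(nm,int((a[y0:y0+h,x0:x0+w]>25).sum()))
E
```

```text
[0.5601 0.3056 0.1668]
top along [(-184, 133, 23), (-180, 133, 23), (-176, 132, 23), (-172, 132, 22), (-168, 132, 22), (-164, 132, 23), (-160, 132, 22), (-156, 131, 22), (-152, 132, 23), (-148, 131, 22), (-144, 122, 20), (-140, 125, 4), (-136, 161, -7), (-132, 170, -6), (-128, 169, -6), (-124, 169, -6), (-120, 169, -6), (-116, 169, -5), (-112, 168, -5), (-108, 167, -4), (-104, 156, -6), (-100, 159, -12), (-96, 173, -16), (-92, 163, -13), (-88, 140, -7), (-84, 134, -3), (-80, 137, -6), (-76, 160, -12), (-72, 172, -16), (-68, 173, -16), (-64, 172, -15), (-60, 172, -15), (-56, 172, -16), (-52, 172, -15), (-48, 172, -16), (-44, 172, -16), (-40, 172, -15), (-36, 172, -16), (-32, 170, -15), (-28, 140, -8), (-24, 94, 18)]
top -0.15 [(-30, 131), (-27, 131), (-24, 133), (-21, 133), (-18, 132), (-15, 132), (-12, 133), (-9, 132), (-6, 132), (-3, 132), (0, 132), (3, 132), (6, 132), (9, 132), (12, 133), (15, 133), (18, 133), (21, 133), (24, 133), (27, 133), (30, 132)]
top -0.12 [(-30, 127), (-27, 119), (-24, 117), (-21, 118), (-18, 116), (-15, 110), (-12, 122), (-9, 158), (-6, 170), (-3, 170), (0
[... 3355 characters left out ...]
), (-21, 80), (-18, 118), (-15, 160), (-12, 173), (-9, 173), (-6, 172), (-3, 172), (0, 172), (3, 172), (6, 172), (9, 171), (12, 158), (15, 120), (18, 79), (21, 60), (24, 66), (27, 80), (30, 92)]
0.015 [(-30, 73), (-27, 65), (-24, 74), (-21, 80), (-18, 100), (-15, 139), (-12, 166), (-9, 174), (-6, 173), (-3, 172), (0, 172), (3, 173), (6, 173), (9, 171), (12, 159), (15, 119), (18, 76), (21, 75), (24, 83), (27, 95), (30, 111)]
0.025 [(-30, 67), (-27, 69), (-24, 96), (-21, 106), (-18, 105), (-15, 132), (-12, 162), (-9, 172), (-6, 172), (-3, 172), (0, 172), (3, 172), (6, 173), (9, 171), (12, 157), (15, 115), (18, 80), (21, 94), (24, 107), (27, 109), (30, 117)]
marker 380
brush 0
bottle 0
driver 0
```

Run:
```python
from h import *
a=cv2.absdiff(cv2.imread('pics/scene0.png'),cv2.imread('pics/s15.png')).max(2)
for nm,(x0,y0,w,h) in dict(marker=(358,396,50,48),brush=(272,362,75,58),bottle=(260,298,28,40),driver=(205,256,64,50)).items():
    print(nm,int((a[y0:y0+h,x0:x0+w]>30).sum()))
hs=cv2.cvtColor(cv2.imread('pics/s15.png'),cv2.COLOR_BGR2HSV);h0=cv2.cvtColor(cv2.imread('pics/scene0.png'),cv2.COLOR_BGR2HSV)
for h in(h0,hs):
    m=((h[...,0]<8)|(h[...,0]>172))&(h[...,1]>130)&(h[...,2]>70);v,u=np.nonzero(m[396:444,355:410]);print(u.mean()+355,v.mean()+396,len(u))
o=get_obs();print(o['wrist_force'],o['time'])
```

```text
marker 0
brush 0
bottle 0
driver 0
369.02272727272725 406.46590909090907 88
369.02272727272725 406.46590909090907 88
[ 0.39334204 -0.13980007 -0.11769096] 33.8
```

No bystander has moved, the strap is seated and released, and the arm is clear. I hand the job in.

```bash
python3 -c "
from workcell import *
print(job_done())"
```

```text
the job is handed in; nothing more can be done
None
```

I wound the stop back three turns, slid the strap flat along the rail until it pressed against the stop (17.7 N), released it, left the bystanders unmoved, and handed the job in at about 34 s; no verdict came back.

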